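# Un-nest, load and stack two stack-and-nest totes

### The arm

A 6-joint arm with a two-finger parallel gripper is mounted at the origin on a cart in front of the work surface, level with it; the furniture and walls round the work are solid. World frame = base frame: x ahead of the robot, y to its left, z up, the work surface at z = 0. Lengths are in mm, angles in rad, forces in N, time in s.
With the tool pointing down it reaches from about 350 to 875 mm from the base axis. Payload 4.2 kg.
Tool frame: the origin (TCP) lies midway between the tips of the shut fingers; the grasp point (between the pads) lies 19 mm behind it; z points along the fingers, y is the direction in which the jaws open and shut (so a half turn about z gives the same grasp; the last joint's range is limited). The gripper opens to 87 mm and grips with 3 to 60 N. Pads are 19 mm wide; open, the fingers measure 117 mm over their backs; the gripper's body (75 mm by 190 mm) begins 51 mm behind the grasp point.
Start: joints at [-1.086, 0.385, 0.008, 0, -1.194, -0.259], TCP at [139.946, -609.109, 222.55] pointing down, gripper open.
Joint ranges: [-3.14, 3.14], [-1.21, 2.06], [-1.07, 1.41], [-3.16, 2.05], [-2.99, -0.16], [-3.1, 3.1]. Speed limits (rad/s): [2.79, 2.79, 3.14, 3.14, 3.14, 3.14].

### API

Orientations are given as a unit quaternion [x, y, z, w].
In Python, from cell import manip gives the robot as it stands. The module is installed in compiled form; this text tells all that it offers.
- The arm moves only by the shell command python3 -m crank 'ROWS' [OPENING] [FORCE]. ROWS is JSON, one flat list of numbers, 4 for each row, row after row: the shift along the tool's x, y, z in m, then the turn about the tool's z in degrees. A call has 1 to 10 rows; each row is the pose to reach, as a shift and turn from the pose commanded when the call began, along the tool's axes at that moment; what a row does not reach only later rows make up. A row lasts 1/10 s, in which the tool goes at most 50 mm and 8.59 degrees, less where a joint would pass 70% of its speed; a pose out of reach is approached as far as the arm can. A call with a gripper value outside its range is refused whole. OPENING is the opening, from 0 (shut) to 1 (fully open), set as the call begins (- or left out, the last holds). The fingers move at their own pace and stop on an object; FORCE is the grip in N (left out, the last holds). Time passes only in rows, so rows that repeat a pose let the fingers close. It gives the time, the measured TCP pose, the force and the opening at its end, in the units of the state.
- manip.observe(): the state, without advancing time (a new reading comes with each control period).
- manip.grab_frame(name): name is "scene" or "top" or "wrist"; returns the picture (384x512x3 uint8, blue, green, red); there is no depth.
- manip.calibration(name): a dict with "intrinsics" (3x3 intrinsics, pixels), "position" and "rotation" of the camera in the world; the wrist camera has in their place "mount" (4x4, takes a point from camera to tool coordinates, whose origin is the TCP and whose axes are the flange's). Camera axes: x right, y down, z forward; pixel columns grow to the right and rows downward; lengths in mm; the calibration is good to about 2 mm. A picture is of the moment at which its call begins: read the wrist's pose just before it. calibration takes no time and is no camera call.
- manip.job_done(): hands the job in, once; it reports no verdict.
The state is a dict: "clock": time; "joint_pos": joint angles; "qd": joint speeds; "effort": joint torques, N m; "ee_pos": TCP position; "tool_rot": TCP orientation; "wrist_force": force on the tool from outside, world axes, zero at the start; "ft_torque": the same for the moment, N m; "finger_gap": finger opening in mm.
Only numpy, scipy, OpenCV 4.12 (cv2) and the standard library are available. Lean on these libraries where they do the work, as an engineer would, in place of code of your own. Each camera call takes 0.05 s, during which the arm holds its last target.

### The job

Two narrow grey stack-and-nest totes stand one nested in the other. Lift the upper tote out and set it down on the free bench, stand the white dropper bottle upright in the lower tote, then take the upper tote again and stack it on the lower one, turned end for end from how it was nested, so that it rests level on the ledges inside the lower rim and clear of the bottle. Never tip the bottle over, and leave the tip box, petri dish and timer where they are.

Things in the scene. Friction and masses are not known exactly. Their poses are not given: they have to be found in the camera images.
- lower_tote: Lower of two identical narrow open grey plastic totes, loose on the bench, 0.2 kg. Origin: centre of underside; x along its length, z up. Foot 160 x 44 mm, height 85, walls 2 thick, leaning out 8 mm per 100 mm of height. Plumb rim lip 71 to 85 mm up, 180 x 64 mm outside. Two pairs of hollow ribs (outside: recesses) stand in from the long walls at x = +63 and x = -33 mm.
- lower_tote_bay (a point): Point on the lower tote's floor (3 mm over its underside), at x = +15 mm, y = 0: the middle of the widest bay, between the two rib pairs, the place for the bottle. The bay is 70 mm long and 40 mm wide at the floor, wider above, and open at the top to 54 mm wide.
- lower_tote_ledges (a point): Middle of the lower tote at the height of its ledges, 76 mm over its underside and 9 mm below its rim. The ledges are the flat rib tops, 14 mm long, reaching from the long walls to 15 mm from the middle plane. The centre of the upper tote's underside belongs here when stacked, with 4 mm of play each way.
- upper_tote_center (a point): Centre of the upper tote (42.5 mm under its rim), with its axes; twin of the lower, 0.16 kg. At first nested the same way round, underside 40 mm over the lower's, so its rim stands 40 mm over the lower rim; it draws straight up with 1 mm play. Grip from above across its width, mid-length, by the 64 mm wide rim lip. Turned half a turn about z it lands on the ledges, centre 118.5 mm over the bench.
- upper_tote_end (a point): Point on the upper tote's long axis at its +x end (80 mm along x from its centre), half-way up; the end nearer to a rib pair. It shows which way round the tote is: nested, it lies toward the lower tote's +x; stacked, toward its -x. The same way round as the lower one, the tote would drop in over the ribs, onto the bottle.
- dropper_bottle_center (a point): Centre of the white dropper bottle, half-way up its 68 mm; z along the bottle. Round body 24 mm across to 46 mm up, then the pointed cap, 15 mm across; 30 g, rigid, can be gripped by either. It stands loose on the bench to the left of the totes. On the lower tote's floor its top is 71 mm over the bench, 5 mm below the ledges.
- tip_box: Bystander: pipette tip box with clear lid, 89 x 122 x 83 mm, far right; origin: centre of its underside. The bench between the totes and this box and the petri dish is free for setting the upper tote down.
- petri_dish: Bystander: closed petri dish, 63 mm across, 16 mm high, on the right near the tip box; origin: centre of its underside.
- lab_timer: Bystander: flat timer with three keys, 66 x 66 x 19 mm, on the left beyond the bottle; origin: centre of its underside.
Not all that is in view belongs to the job. Of the things that look like the part that bears dropper_bottle_center, take the one that is farthest to the robot's left at the start.

How it is judged (in metres and radians):
On the way, in this order (a step that is already met when the one before it is completed fails the run):
1. the upper tote has been lifted out and stands upright on the bench beside the lower one, let go (height (world z) of upper_tote_center below 0.05 m and angle between upper_tote_center's own z axis and vertical below 0.1 rad and horizontal distance between upper_tote_center and lower_tote above 0.07 m and contact force between the fingers and upper_tote below 0.1 N), for 0.2 s.
2. the bottle stands upright on the floor of the lower tote, let go (x of dropper_bottle_center in the frame of lower_tote between -0.08 and 0.08 m and y of dropper_bottle_center in the frame of lower_tote between -0.025 and 0.025 m and z of dropper_bottle_center in the frame of lower_tote between 0.03 and 0.043 m and angle between dropper_bottle_center's own z axis and vertical below 0.25 rad and contact force between the fingers and dropper_bottle below 0.1 N), for 0.2 s.
At the end, for the whole second after the job is handed in: Upper tote rests on the lower one's ledges, end for end from its nested way: centred within 10 mm each way, height within 4 mm, level within 0.06 rad, in line within 0.12 rad. Lower tote upright on the bench; bottle upright (0.25 rad) on its floor. All at rest (x of upper_tote_center in the frame of lower_tote between -0.01 and 0.01 m and y of upper_tote_center in the frame of lower_tote between -0.01 and 0.01 m and z of upper_tote_center in the frame of lower_tote between 0.1145 and 0.1225 m and x of upper_tote_end in the frame of lower_tote below -0.06 m and angle between the x axis of upper_tote_center and the x axis of lower_tote, either way round below 0.12 rad and angle between the z axis of upper_tote_center and the z axis of lower_tote, either way round below 0.06 rad and x of dropper_bottle_center in the frame of lower_tote between -0.08 and 0.08 m and y of dropper_bottle_center in the frame of lower_tote between -0.025 and 0.025 m and z of dropper_bottle_center in the frame of lower_tote between 0.03 and 0.043 m and angle between dropper_bottle_center's own z axis and vertical below 0.25 rad and angle between lower_tote's own z axis and vertical below 0.06 rad and height (world z) of lower_tote below 0.006 m and linear speed of each of upper_tote, dropper_bottle below 0.02 m/s); the robot touches nothing.
It fails at once if the bottle is tipped over (angle between dropper_bottle_center's own z axis and vertical above 0.8 rad).
It fails at once if the tip box is moved by more than 40 mm (distance of tip_box from where it was at the start of the episode above 0.04 m).
It fails at once if the petri dish is moved by more than 40 mm (distance of petri_dish from where it was at the start of the episode above 0.04 m).
It fails at once if the lab timer is moved by more than 40 mm (distance of lab_timer from where it was at the start of the episode above 0.04 m).
It also fails if it takes over 67 s, if anything falls off the work surface, if the arm or the gripper's body presses on something with over 40 N, if the wrist force passes 120 N, or if a joint passes its speed limit or range.

## Working session

There is one attempt and no reset: what is moved stays moved. The work goes in short steps, Python scripts to look and compute and a shell command to move; the robot and the scene stay as the last step left them, time stands still between calls to the robot, and variables do not carry over. Pictures are saved under pics/ and viewed, and the job is handed in when it is done.

```bash
mkdir -p pics; ls; python3 - <<'E'
from cell import manip
import cv2
s=manip.observe()
for k in s: print(k,s[k])
for n in("scene","top","wrist"):
    cv2.imwrite(f"pics/{n}0.png",manip.grab_frame(n)); print(n,manip.calibration(n))
print(manip.observe()['clock'])
E
```

```text
pics
clock 0.0
joint_pos [-1.08640263e+00  3.85534777e-01  6.61818433e-03 -5.22180882e-04
 -1.19400360e+00 -2.58621079e-01]
qd [ 0.00126517  0.00101014  0.00032258 -0.00211273 -0.00057712 -0.00023119]
effort [ 9.58508717e-04 -3.90664816e+01  1.87403619e+01  4.21975181e+00
  1.09643143e-02 -1.88203589e-04]
ee_pos [ 139.80976834 -608.53333722  221.46632681]
tool_rot [-1.12550927e-01  9.93645360e-01  1.07758187e-03 -1.59384565e-04]
wrist_force [-0.33995175 -0.67581627 -0.21804758]
ft_torque [ 0.01135331  0.00043244 -0.01200465]
finger_gap 87.10901081758367
scene {'intrinsics': array([[412.39196403,   0.        , 250.80399856],
       [  0.        , 412.39196403, 186.36060003],
       [  0.        ,   0.        ,   1.        ]]), 'position': array([-297.44846145,  758.10693209,  593.09161036]), 'rotation': array([-0.30773452,  0.77639667, -0.51324348,  0.19770889])}
top {'intrinsics': array([[353.5532427 ,   0.        , 256.02706854],
       [  0.        , 353.5532427 , 191.16810522],
       [  0.        ,   0.        ,   1.        ]]), 'position': array([ 315.82699667,  -76.76538163, 1332.56409058]), 'rotation': array([-0.69742884,  0.71343971, -0.04945126,  0.04638286])}
wrist {'intrinsics': array([[284.23151088,   0.        , 256.7088088 ],
       [  0.        , 284.23151088, 189.84527783],
       [  0.        ,   0.        ,   1.        ]]), 'mount': array([[-2.72829305e-04, -9.67742074e-01, -2.51942859e-01,
         6.90117692e+01],
       [ 9.99999962e-01, -2.75521363e-04, -2.45916024e-05,
         4.19349495e-01],
       [-4.56173117e-05, -2.51942856e-01,  9.67742112e-01,
        -1.62147697e+02],
       [ 0.00000000e+00,  0.00000000e+00,  0.00000000e+00,
         1.00000000e+00]])}
0.15
```

View pics/scene0.png

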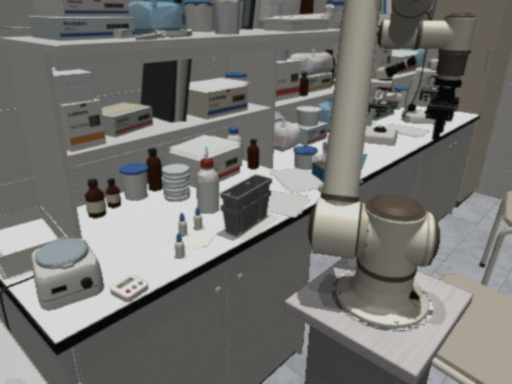

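View pics/top0.png

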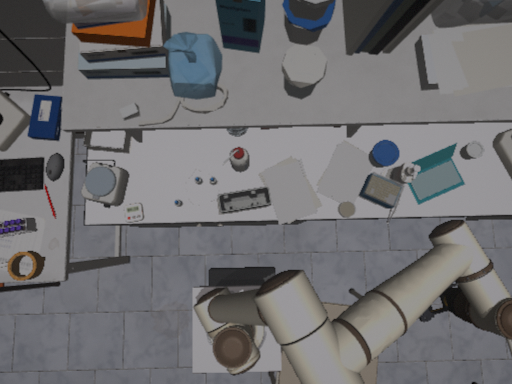

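View pics/wrist0.png

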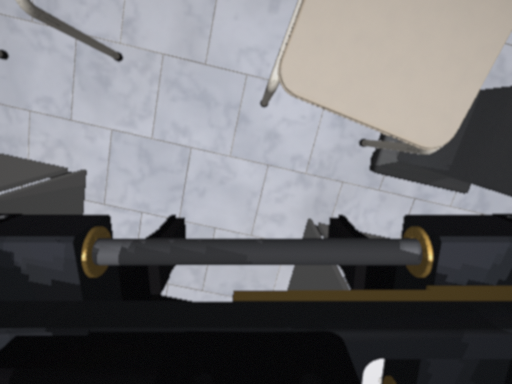

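```bash
cat > h.py <<'E'
import numpy as np,cv2
from scipy.spatial.transform import Rotation as R
from cell import manip
def cam(n,st=None):
    c=manip.calibration(n);K=np.array(c['intrinsics'])
    if n=='wrist':
        st=st or manip.observe();M=np.array(c['mount']);Rt=R.from_quat(st['tool_rot']).as_matrix()
        return K,Rt@M[:3,:3],Rt@M[:3,3]+np.array(st['ee_pos'])
    r=np.array(c['rotation'])
    return K,(R.from_quat(r).as_matrix() if r.size==4 else r),np.array(c['position'])
def ray(c,uv):
    K,Rm,p=c;d=Rm@np.linalg.solve(K,[uv[0],uv[1],1.]);return p,d/np.linalg.norm(d)
def onz(c,uv,z):
    p,d=ray(c,uv);return p+d*(z-p[2])/d[2]
def tri(c1,u1,c2,u2):
    p,d=ray(c1,u1);q,e=ray(c2,u2)
    t=np.linalg.lstsq(np.c_[d,-e],q-p,rcond=None)[0];a=p+d*t[0];b=q+e*t[1]
    return (a+b)/2,np.linalg.norm(a-b)
def proj(c,X):
    K,Rm,p=c;v=K@(Rm.T@(np.asarray(X,float)-p));return v[:2]/v[2]
E
python3 - <<'E'
from h import *
np.set_printoptions(suppress=True,precision=1)
t=cv2.imread('pics/top0.png');cv2.imwrite('pics/topc.png',cv2.resize(t[120:230,80:410][:, :200],None,fx=4,fy=4,interpolation=cv2.INTER_CUBIC))
s=cv2.imread('pics/scene0.png');cv2.imwrite('pics/scenec.png',cv2.resize(s[170:270,140:300],None,fx=5,fy=5,interpolation=cv2.INTER_CUBIC))
ct,cs=cam('top'),cam('scene')
print('bottles',[onz(ct,u,68) for u in((178,203),(198,181),(212,181))])
print('tote ends',onz(ct,(219,203),125),onz(ct,(270,197),125))
print('petri, tipbox, timer',onz(ct,(346,209),16),onz(ct,(382,190),83),onz(ct,(134,212),19))
print('scene bottle',onz(cs,(179,254),0),tri(cs,(179,236),ct,(178,203)))
E
```

```text
bottles [array([451.8, 196.9,  68. ]), array([530.2, 125. ,  68. ]), array([529.1,  74.4,  68. ])]
tote ends [442.5  44.  125. ] [ 459.2 -131.5  125. ]
petri, tipbox, timer [ 420.7 -419.    16. ] [ 480.4 -534.2   83. ] [427.1 370.6  19. ]
scene bottle [467.  205.1   0. ] (array([456.4, 203. ,  56.7]), np.float64(9.840656354875964))
```

View pics/topc.png

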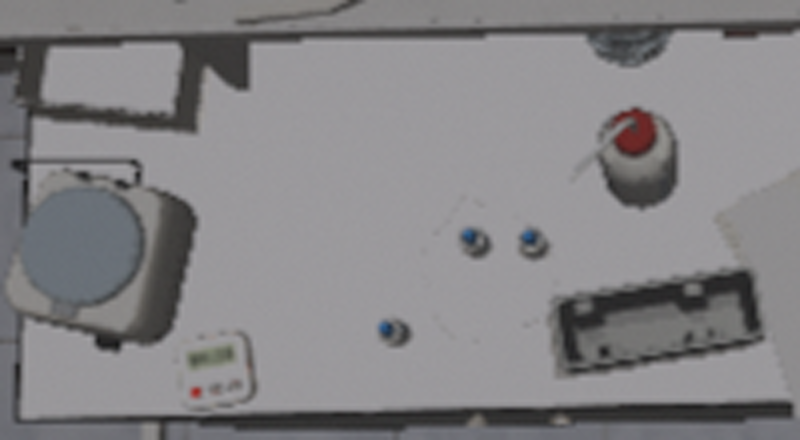

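View pics/scenec.png

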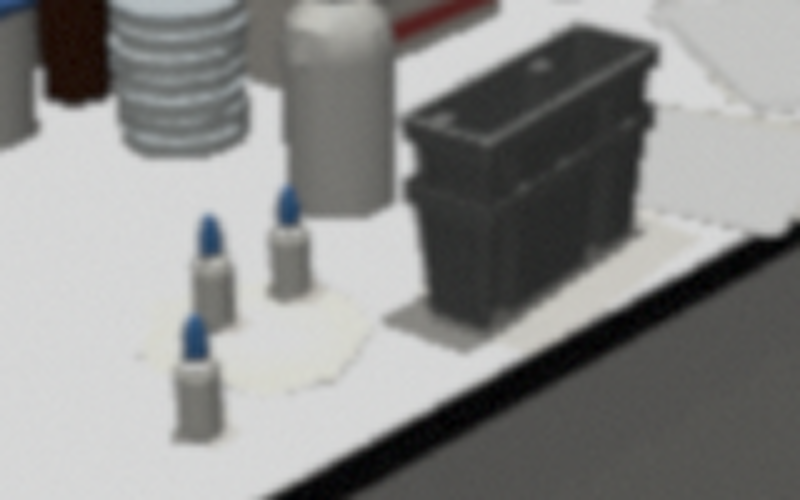

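```bash
cat >> h.py <<'E'
def goto(x,y,z,yaw,st=None):
    "shift in tool axes (m), turn (deg) to target; yaw = direction of tool y in world, deg"
    st=st or manip.observe();Rt=R.from_quat(st['tool_rot']).as_matrix()
    d=Rt.T@(np.array([x,y,z])-st['ee_pos'])/1000
    y0=np.degrees(np.arctan2(Rt[1,1],Rt[0,1]));return np.round(d,4),round(-(yaw-y0),2)
def show():
    s=manip.observe();Rt=R.from_quat(s['tool_rot']).as_matrix()
    print('t',round(s['clock'],2),'tcp',np.round(s['ee_pos'],1),'yaw',round(np.degrees(np.arctan2(Rt[1,1],Rt[0,1])),2),'tilt',round(np.degrees(np.arccos(-Rt[2,2])),2),'gap',round(s['finger_gap'],1),'F',np.round(s['wrist_force'],1),'q',np.round(s['joint_pos'],2))
E
python3 -c "
from h import *
show();print(goto(452,0,300,185.5))"
python3 -m crank '[-0.044,0.052,-0.079,-8, -0.088,0.105,-0.079,-16, -0.132,0.157,-0.079,-24, -0.176,0.21,-0.079,-32, -0.22,0.262,-0.079,-40, -0.264,0.314,-0.079,-48,-0.308,0.367,-0.079,-56,-0.352,0.419,-0.079,-64,-0.396,0.472,-0.079,-72,-0.44,0.524,-0.079,-82]' 
python3 -c "
from h import *
show();print(goto(452,0,300,185.5))"
```

```text
t 0.15 tcp [ 139.9 -608.7  221.7] yaw 102.93 tilt 0.09 gap 87.0 F [-0.4  0.1  0.3] q [-1.09  0.39  0.01 -0.   -1.19 -0.26]
(array([-0.4404,  0.5236, -0.0775]), np.float64(-82.57))
clock: 1.15
ee_pos: [357.7, -181.5, 300.1]
tool_rot: [0.731, -0.683, 0.0, -0.0]
wrist_force: [0.4, -1.1, 0.1]
finger_gap: 86.8
t 1.15 tcp [ 357.7 -181.5  300.1] yaw -176.12 tilt 0.05 gap 86.8 F [ 0.4 -1.1  0.1] q [-0.06 -0.07 -0.35 -0.   -1.29  0.13]
(array([-1.747e-01, -1.063e-01,  1.000e-04]), np.float64(-361.62))
```

```bash
sed -i 's/return np.round(d,4),round(-(yaw-y0),2)/return np.round(d,4),round(-((yaw-y0+180)%360-180),2)/' h.py
python3 -m crank '[-0.044,-0.027,0,-1.6,-0.088,-0.053,0,-1.6,-0.131,-0.08,0,-1.6,-0.175,-0.106,0,-1.6,-0.175,-0.106,0,-1.6,-0.175,-0.106,0,-1.6]' 
python3 - <<'E'
from h import *
show();cv2.imwrite('pics/w1.png',manip.grab_frame('wrist'));show()
E
```

```text
clock: 1.75
ee_pos: [452.6, -1.2, 299.2]
tool_rot: [0.739, -0.674, -0.0, 0.001]
wrist_force: [0.2, -0.1, -0.3]
finger_gap: 86.9
t 1.75 tcp [452.6  -1.2 299.2] yaw -174.72 tilt 0.1 gap 86.9 F [ 0.2 -0.1 -0.3] q [ 0.36  0.03 -0.25 -0.   -1.29 -0.27]
t 1.8 tcp [452.2  -2.2 299.4] yaw -174.82 tilt 0.08 gap 87.0 F [-1.3  0.  -0.5] q [ 0.36  0.03 -0.25 -0.   -1.29 -0.27]
```

View pics/w1.png

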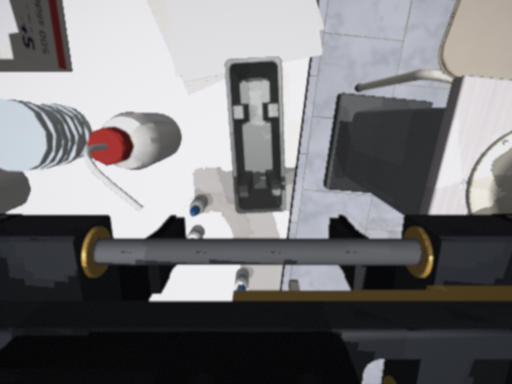

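```bash
python3 - <<'E'
from h import *
w=cv2.imread('pics/w1.png');cv2.imwrite('pics/w1c.png',cv2.resize(w[45:225,180:330],None,fx=3.3,fy=3.3,interpolation=cv2.INTER_CUBIC))
g=cv2.cvtColor(w,cv2.COLOR_BGR2GRAY)
for v in(70,90,130,150,200): print(v,g[v,220:295].tolist())
for u in (240,255,270): print(u,g[50:75,u].tolist(),g[195:225,u].tolist())
E
```

```text
70 [225, 225, 225, 225, 215, 185, 163, 152, 134, 97, 59, 41, 39, 38, 38, 37, 38, 37, 40, 38, 39, 38, 39, 39, 39, 38, 38, 39, 38, 41, 42, 43, 44, 42, 42, 43, 42, 43, 43, 42, 43, 44, 43, 43, 43, 43, 43, 41, 44, 44, 45, 44, 44, 45, 45, 45, 54, 94, 145, 170, 167, 163, 191, 224, 233, 234, 235, 235, 237, 237, 237, 237, 237, 237, 237]
90 [238, 238, 238, 238, 238, 229, 195, 168, 160, 141, 105, 66, 46, 45, 46, 46, 46, 44, 51, 87, 133, 158, 163, 163, 163, 163, 163, 163, 167, 174, 183, 187, 188, 188, 190, 193, 193, 193, 193, 192, 190, 189, 187, 187, 186, 185, 186, 185, 170, 130, 80, 53, 48, 48, 47, 47, 47, 57, 102, 149, 162, 156, 170, 215, 232, 235, 234, 235, 236, 237, 238, 238, 238, 238, 238]
130 [239, 239, 239, 239, 239, 239, 239, 239, 230, 196, 165, 159, 143, 103, 62, 45, 44, 45, 46, 46, 47, 63, 101, 137, 154, 156, 156, 156, 156, 156, 156, 156, 156, 156, 156, 156, 156, 156, 156, 157, 158, 160, 160, 158, 156, 157, 156, 155, 157, 150, 130, 90, 54, 42, 44, 46, 48, 48, 54, 90, 136, 157, 153, 167, 216, 233, 235, 235, 235, 235, 235, 235, 235, 235, 235]
150 [239, 239, 239, 239, 239, 239, 239, 239, 
[... 702 characters left out ...]
6, 168, 164, 131, 80, 46, 39, 39, 38, 39, 38, 39, 39, 37, 37, 38] [78, 69, 54, 44, 41, 42, 43, 43, 45, 45, 45, 49, 55, 68, 80, 87, 89, 99, 128, 162, 180, 185, 185, 186, 185, 185, 186, 185, 185, 185]
255 [224, 224, 224, 224, 224, 224, 216, 190, 176, 181, 173, 140, 94, 57, 43, 40, 41, 42, 44, 43, 43, 43, 43, 44, 44] [48, 48, 48, 47, 48, 48, 48, 48, 49, 48, 49, 47, 50, 57, 72, 82, 93, 123, 164, 189, 194, 194, 194, 193, 193, 194, 194, 193, 193, 193]
270 [224, 224, 224, 224, 223, 217, 194, 181, 176, 164, 137, 98, 60, 43, 43, 42, 43, 44, 45, 44, 45, 45, 45, 45, 45] [49, 48, 48, 48, 48, 47, 48, 47, 47, 48, 48, 50, 51, 62, 76, 86, 114, 160, 187, 194, 193, 193, 193, 194, 194, 194, 194, 193, 194, 193]
```

View pics/w1c.png

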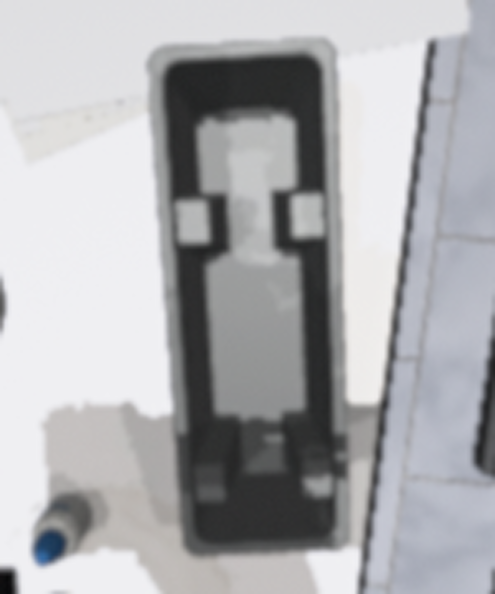

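```bash
cat > m.py <<'E'
from h import *
np.set_printoptions(suppress=True,precision=1)
E
python3 - <<'E'
from m import *
s=manip.observe();c=cam('wrist',s)
L=[onz(c,(u,v),125) for u,v in((225.5,70),(226,90),(229,130),(230.5,150),(234,200))]
Rr=[onz(c,(u,v),125) for u,v in((282.5,70),(283,90),(284,130),(284.7,150),(286,200))]
for a in L+Rr: print(a)
print('far',[onz(c,u,125) for u in((240,57.5),(255,56.5),(270,55.8))],'near',[onz(c,u,125) for u in((245,212.5),(255,212),(270,211.5))])
for S in(L,Rr):
    p=np.polyfit([a[1] for a in S],[a[0] for a in S],1);print(p,np.degrees(np.arctan(p[0])))
E
```

```text
[ 496.3 -115.9  125. ]
[494.5 -95.1 125. ]
[488.2 -51.5 125. ]
[485.  -28.6 125. ]
[476.5  32.4 125. ]
[ 433.7 -121.5  125. ]
[ 430.8 -100.8  125. ]
[424.7 -57.3 125. ]
[421.2 -34.4 125. ]
[412.6  26.7 125. ]
far [array([ 481.4, -130. ,  125. ]), array([ 465.2, -132.5,  125. ]), array([ 448.9, -134.6,  125. ])] near [array([461.7,  47.4, 125. ]), array([449.3,  45.7, 125. ]), array([430.7,  43.3, 125. ])]
[ -0.1 481.1] -7.742110549677845
[ -0.1 416.4] -8.140930133061687
```

```bash
python3 -m crank '[-0.03,0,0,-1,-0.05,0,0,-2.8,-0.05,0,0,-2.8,-0.05,0,0,-2.8]' 
python3 - <<'E'
from m import *
show();s=manip.observe();w=manip.grab_frame('wrist');cv2.imwrite('pics/w2.png',w)
cv2.imwrite('pics/w2c.png',cv2.resize(w[0:220,170:330],None,fx=2.7,fy=2.7,interpolation=cv2.INTER_CUBIC))
import pickle;pickle.dump(s,open('w2.pkl','wb'))
E
```

```text
clock: 2.2
ee_pos: [447.6, 46.4, 300.0]
tool_rot: [0.754, -0.657, 0.0, 0.0]
wrist_force: [-0.5, -0.8, -0.5]
finger_gap: 87.2
t 2.2 tcp [447.6  46.4 300. ] yaw -172.15 tilt 0.01 gap 87.2 F [-0.5 -0.8 -0.5] q [ 0.5  0.  -0.3  0.  -1.3 -0.3]
```

View pics/w2c.png

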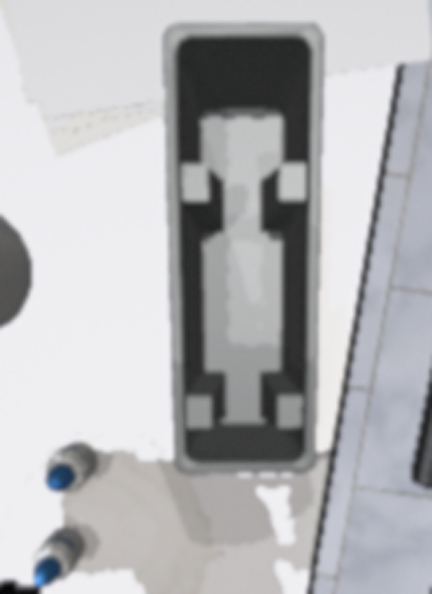

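```bash
python3 - <<'E'
from m import *
import pickle
s2=pickle.load(open('w2.pkl','rb'));c2=cam('wrist',s2)
s1=dict(ee_pos=np.array([452.4,-1.7,299.3]),tool_rot=R.from_euler('z',-174.77-90,degrees=True)*R.from_quat([1,0,0,0]))
# build rot: tool y at yaw
def rot(yaw):
    a=np.radians(yaw);y=np.array([np.cos(a),np.sin(a),0]);z=np.array([0,0,-1.]);return R.from_matrix(np.c_[np.cross(y,z),y,z]).as_quat()
s1['tool_rot']=rot(-174.77);c1=cam('wrist',s1)
for a,b in(((254.3,56.5),(259.8,8.9)),((260.6,212),(260.9,174.4))):
    print(tri(c1,a,c2,b),onz(c2,b,125))
g=cv2.cvtColor(cv2.imread('pics/w2.png'),cv2.COLOR_BGR2GRAY).astype(float)
L=[];Q=[]
for v in range(20,150,10):
    r=g[v,215:300]
    # outer edges: first drop below 200 from left / right
    i=np.argmax(r<200);j=len(r)-1-np.argmax(r[::-1]<200)
    L.append(onz(c2,(215+i-.5,v),125));Q.append(onz(c2,(215+j+.5,v),125))
for S in(L,Q):
    p=np.polyfit([a[1] for a in S],[a[0] for a in S],1);print(p,np.degrees(np.arctan(p[0])),np.round([a[0]-np.polyval(p,a[1]) for a in S],1))
E
```

```text
(array([ 467.8, -134.5,  109.7]), np.float64(1.8198968664758557)) [ 468.1 -129.6  125. ]
(array([442.4,  46.3, 122.9]), np.float64(0.610088576383539)) [442.2  45.9 125. ]
[ -0.1 482.1] -8.112817749493264 [ 0.1  0.4 -0.5 -0.2  0.1  0.4 -0.4 -0.1  0.1  0.4 -0.4 -0.1  0.2]
[ -0.2 410. ] -12.709260092949176 [-3.5 -1.8 -1.3 -0.7  1.   1.6  2.2  2.8  3.4  5.2  5.9 -7.7 -7.1]
```

```bash
python3 -c "
from m import *
print(goto(455,-43,160,188),goto(455,-43,100,188))"
```

```text
(array([0.1, 0. , 0.1]), np.float64(-0.17)) (array([0.1, 0. , 0.2]), np.float64(-0.17))
```

```bash
sed -i 's/suppress=True,precision=1/suppress=True,precision=4/' m.py; python3 -c "
from m import *
print(goto(455,-43,160,188))"
python3 -m crank '[0.045,0.003,0.05,0,0.0895,0.005,0.1,0,0.0895,0.005,0.14,0,0.0895,0.005,0.14,0,0.0895,0.005,0.14,0]' 
python3 - <<'E'
from m import *
show();print(goto(455,-43,100,188))
w=manip.grab_frame('wrist');cv2.imwrite('pics/w3.png',w)
w=manip.grab_frame('scene');cv2.imwrite('pics/s3.png',cv2.resize(w[130:270,120:340],None,fx=3,fy=3))
E
```

```text
(array([0.0894, 0.005 , 0.14  ]), np.float64(-0.17))
clock: 2.75
ee_pos: [452.9, -44.2, 157.1]
tool_rot: [0.753, -0.658, -0.002, 0.003]
wrist_force: [-0.3, 0.5, 0.9]
finger_gap: 86.6
t 2.75 tcp [452.9 -44.2 157.1] yaw -172.32 tilt 0.43 gap 86.6 F [-0.3  0.5  0.9] q [ 0.26  0.16 -0.48 -0.   -0.93 -0.13]
(array([-0.001 , -0.0027,  0.0571]), np.float64(-0.32))
```

View pics/w3.png

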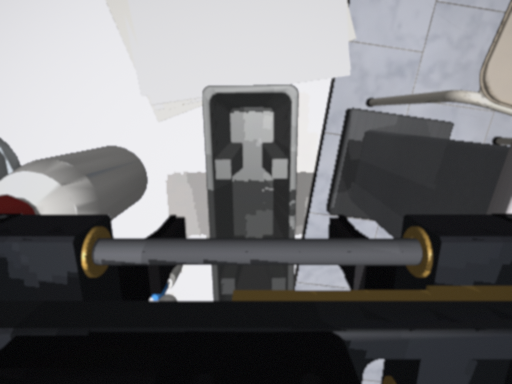

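View pics/s3.png

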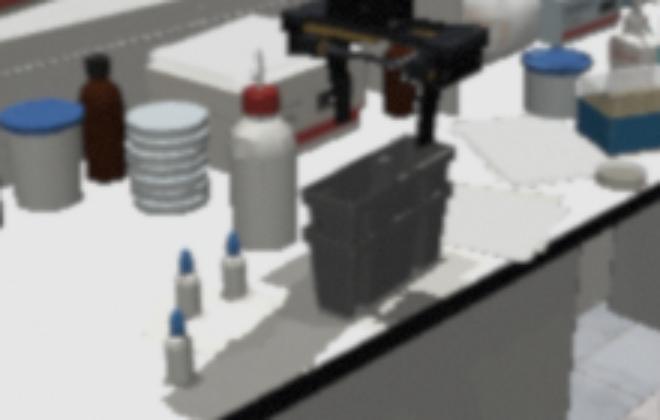

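```bash
python3 -m crank '[-0.001,-0.003,0.02,0,-0.001,-0.003,0.04,0,-0.001,-0.003,0.057,0,-0.001,-0.003,0.057,0,-0.001,-0.003,0.057,0]' 
python3 -c "
from m import *
show()"
python3 -m crank '[0,0,0,0,0,0,0,0,0,0,0,0,0,0,0,0,0,0,0,0,0,0,0,0]' 0 25
python3 - <<'E'
from m import *
show()
E
```

```text
clock: 3.35
ee_pos: [459.7, -40.0, 104.5]
tool_rot: [0.755, -0.656, 0.001, -0.001]
wrist_force: [0.4, 0.8, 0.2]
finger_gap: 87.2
t 3.35 tcp [459.7 -40.  104.5] yaw -172.01 tilt 0.18 gap 87.2 F [0.4 0.8 0.2] q [ 0.27  0.24 -0.55  0.   -0.78 -0.13]
clock: 3.95
ee_pos: [458.2, -40.5, 103.2]
tool_rot: [0.754, -0.656, -0.0, 0.0]
wrist_force: [-0.9, 0.3, 4.4]
finger_gap: 63.4
t 3.95 tcp [458.2 -40.5 103.2] yaw -172.06 tilt 0.02 gap 63.4 F [-0.9  0.3  4.4] q [ 0.27  0.24 -0.55  0.   -0.78 -0.13]
```

```bash

python3 -m crank '[0,0,-0.004,0,0,0,-0.01,0,0,0,-0.018,0,0,0,-0.028,0,0,0,-0.038,0,0,0,-0.048,0,0,0,-0.06,0,0,0,-0.075,0,0,0,-0.085,0,0,0,-0.085,0]'
python3 - <<'E'
from m import *
show();w=manip.grab_frame('scene');cv2.imwrite('pics/s4.png',cv2.resize(w[130:270,120:340],None,fx=3,fy=3))
E
```

```text
clock: 4.95
ee_pos: [459.4, -40.3, 189.7]
tool_rot: [0.754, -0.656, 0.001, -0.002]
wrist_force: [0.1, -0.8, -1.4]
finger_gap: 63.2
t 4.95 tcp [459.4 -40.3 189.7] yaw -172.06 tilt 0.23 gap 63.2 F [ 0.1 -0.8 -1.4] q [ 0.27  0.13 -0.43  0.   -1.01 -0.13]
```

View pics/s4.png

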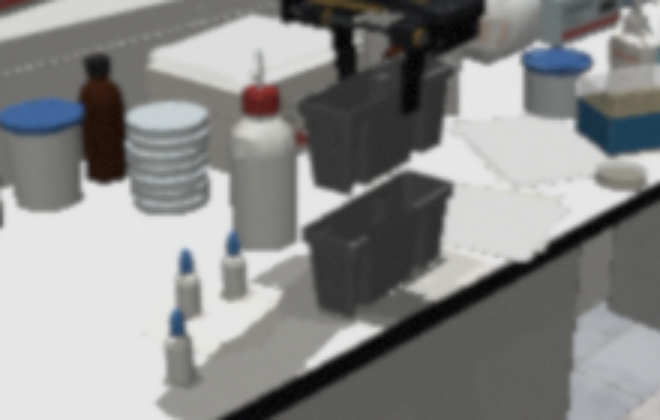

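```bash
python3 -c "
from m import *
c=cam('top');print([onz(c,u,0) for u in((180,222),(300,221),(350,220),(500,217))])
print(goto(475,-255,189,188))"
python3 -m crank '[0.012,0.001,0,0,0.04,0.003,0,0,0.08,0.005,0,0,0.12,0.008,0,0,0.16,0.011,0,0,0.19,0.013,0.02,0,0.208,0.014,0.05,0,0.215,0.014,0.08,0,0.215,0.014,0.1,0,0.215,0.014,0.1,0]'
python3 - <<'E'
from m import *
show();w=manip.grab_frame('scene');cv2.imwrite('pics/s5.png',cv2.resize(w[100:240,180:400],None,fx=3,fy=3))
E
```

```text
[array([387.1552, 203.5887,   0.    ]), array([ 380.6459, -247.4453,    0.    ]), array([ 380.118, -435.859,    0.   ]), array([  378.5292, -1002.8609,     0.    ])]
(array([ 0.2149,  0.0133, -0.0006]), np.float64(-0.08))
clock: 6.0
ee_pos: [470.7, -255.5, 83.8]
tool_rot: [0.754, -0.657, -0.004, 0.002]
wrist_force: [-0.5, -0.3, -1.1]
finger_gap: 63.1
t 6.0 tcp [ 470.7 -255.5   83.8] yaw -172.18 tilt 0.56 gap 63.1 F [-0.5 -0.3 -1.1] q [-0.19  0.38 -0.39 -0.   -0.81  0.33]
```

View pics/s5.png

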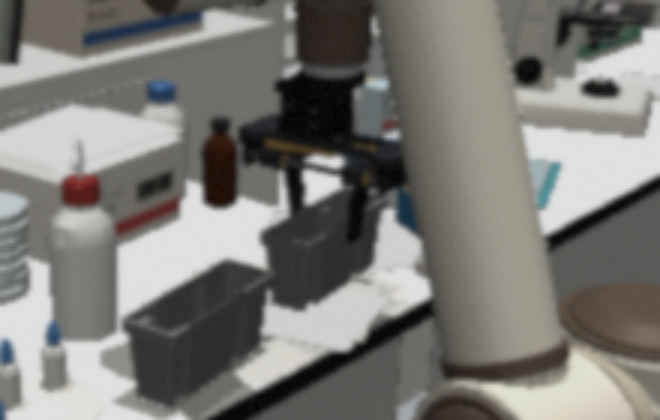

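```bash

python3 -m crank '[0,0,0.004,0,0,0,0.01,0,0,0,0.015,0,0,0,0.019,0,0,0,0.022,0,0,0,0.022,0,0,0,0.022,0]'
python3 - <<'E'
from m import *
show()
E
```

```text
clock: 6.75
ee_pos: [474.2, -255.3, 65.9]
tool_rot: [0.754, -0.656, 0.0, 0.0]
wrist_force: [-0.0, -0.6, -1.8]
finger_gap: 63.6
t 6.75 tcp [ 474.2 -255.3   65.9] yaw -172.06 tilt 0.01 gap 63.6 F [-0.  -0.6 -1.8] q [-0.19  0.41 -0.4   0.   -0.76  0.33]
```

```bash

python3 -m crank '[0,0,0.001,0,0,0,0.002,0,0,0,0.003,0,0,0,0.0035,0,0,0,0.0035,0]'
python3 - <<'E'
from m import *
show()
E
```

```text
clock: 7.25
ee_pos: [474.2, -255.4, 63.3]
tool_rot: [0.754, -0.656, 0.0, 0.0]
wrist_force: [-1.1, 0.5, 3.7]
finger_gap: 63.6
t 7.25 tcp [ 474.2 -255.4   63.3] yaw -172.06 tilt 0.03 gap 63.6 F [-1.1  0.5  3.7] q [-0.19  0.41 -0.41  0.   -0.75  0.33]
```

```bash

python3 -m crank '[0,0,0,0,0,0,0,0,0,0,0,0,0,0,-0.01,0,0,0,-0.04,0,0,0,-0.08,0,0,0,-0.12,0]' 1
python3 - <<'E'
from m import *
show();print(goto(415,195,250,278))
w=manip.grab_frame('scene');cv2.imwrite('pics/s6.png',cv2.resize(w[100:240,180:400],None,fx=3,fy=3))
E
```

```text
clock: 7.95
ee_pos: [473.9, -255.3, 184.1]
tool_rot: [0.754, -0.656, -0.0, 0.0]
wrist_force: [1.3, 0.1, 0.7]
finger_gap: 86.7
t 7.95 tcp [ 473.9 -255.3  184.1] yaw -172.06 tilt 0.03 gap 86.7 F [1.3 0.1 0.7] q [-0.19  0.27 -0.26  0.   -1.04  0.33]
(array([-0.4541, -0.0039, -0.0659]), np.float64(-90.06))
```

View pics/s6.png

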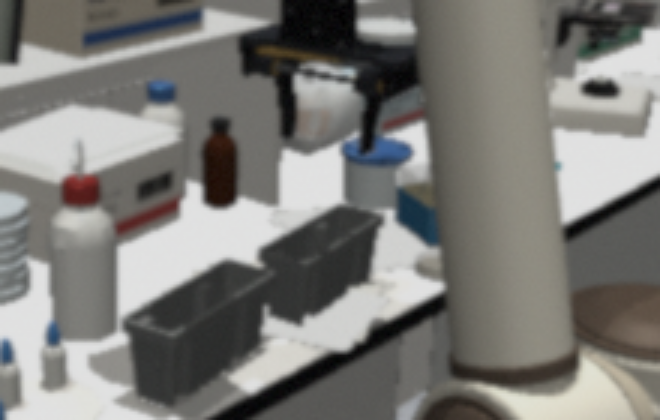

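```bash

python3 -m crank '[-0.02,0,-0.03,-4,-0.06,0,-0.066,-12,-0.11,-0.001,-0.066,-20,-0.16,-0.001,-0.066,-28,-0.21,-0.002,-0.066,-36,-0.26,-0.002,-0.066,-44,-0.31,-0.003,-0.066,-52,-0.36,-0.003,-0.066,-60,-0.41,-0.004,-0.066,-68,-0.454,-0.004,-0.066,-76]'
python3 -c "
from m import *
show();print(goto(415,195,250,278))"
```

```text
clock: 9.0
ee_pos: [414.8, 197.1, 249.2]
tool_rot: [0.999, -0.05, 0.001, -0.001]
wrist_force: [1.1, -0.3, -0.2]
finger_gap: 86.9
t 9.0 tcp [414.8 197.1 249.2] yaw -95.69 tilt 0.11 gap 86.9 F [ 1.1 -0.3 -0.2] q [ 0.8   0.08 -0.33  0.   -1.16  0.67]
(array([ 0.0004,  0.0021, -0.0008]), np.float64(-13.69))
```

```bash

python3 -m crank '[0,0,0,-7,0,0,0,-13.7,0,0,0,-13.7,0,0,0,-13.7]'
python3 - <<'E'
from m import *
import pickle
show();s=manip.observe();w=manip.grab_frame('wrist');cv2.imwrite('pics/w7.png',w);pickle.dump(s,open('w7.pkl','wb'))
E
```

```text
clock: 9.4
ee_pos: [415.5, 194.8, 248.7]
tool_rot: [0.998, 0.065, 0.0, -0.0]
wrist_force: [-0.4, -0.1, -0.7]
finger_gap: 87.1
t 9.4 tcp [415.5 194.8 248.7] yaw -82.51 tilt 0.03 gap 87.1 F [-0.4 -0.1 -0.7] q [ 0.79  0.08 -0.33  0.   -1.16  0.91]
```

View pics/w7.png

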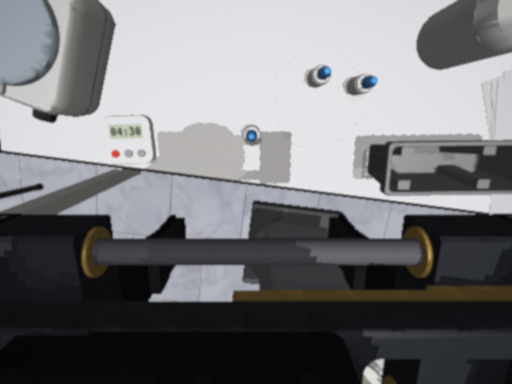

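```bash

python3 -m crank '[0,0.025,0,0,0,0.05,0,0,0,0.05,0,0,0,0.05,0,0]'
python3 - <<'E'
from m import *
import pickle
show();s=manip.observe();w=manip.grab_frame('wrist');cv2.imwrite('pics/w8.png',w);pickle.dump(s,open('w8.pkl','wb'))
s7=pickle.load(open('w7.pkl','rb'))
def blue(w):
    h=cv2.cvtColor(w,cv2.COLOR_BGR2HSV);m=cv2.inRange(h,(95,120,40),(125,255,255));m[230:]=0
    n,l,st,ct=cv2.connectedComponentsWithStats(m);return [(np.round(ct[i],1),st[i,4]) for i in range(1,n) if st[i,4]>10]
a,b=blue(cv2.imread('pics/w7.png')),blue(w)
print(a,b)
E
```

```text
clock: 9.85
ee_pos: [422.3, 144.8, 248.6]
tool_rot: [0.998, 0.065, 0.0, -0.0]
wrist_force: [0.7, -0.1, 0.6]
finger_gap: 86.7
t 9.85 tcp [422.3 144.8 248.6] yaw -82.53 tilt 0.05 gap 86.7 F [ 0.7 -0.1  0.6] q [ 0.7   0.05 -0.36  0.   -1.16  1.  ]
[(array([324. ,  72.3]), np.int32(96)), (array([369.2,  81.5]), np.int32(109)), (array([251.2, 135.6]), np.int32(70))] [(array([281.2,  72.5]), np.int32(88)), (array([326.4,  81.9]), np.int32(95)), (array([210.4, 135.7]), np.int32(76))]
```

View pics/w8.png

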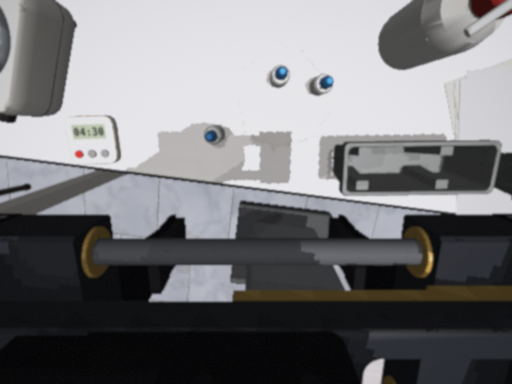

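```bash
python3 - <<'E'
from m import *
import pickle
s7,s8=[pickle.load(open(f,'rb')) for f in('w7.pkl','w8.pkl')];c7,c8=cam('wrist',s7),cam('wrist',s8)
p,e=tri(c7,(251.2,135.6),c8,(210.4,135.7));print(p,e,onz(c7,(251.2,135.6),62),onz(c8,(210.4,135.7),62))
print(onz(cam('top'),(177.3,202.5),62))
w=cv2.imread('pics/w8.png')
cv2.imwrite('pics/w8c.png',cv2.resize(w[125:210,320:510],None,fx=4,fy=4,interpolation=cv2.INTER_CUBIC))
E
```

```text
[458.9002 207.8367  54.0769] 0.24944760138783548 [459.3082 207.7349  62.    ] [459.7027 206.6551  62.    ]
[454.2784 200.7142  62.    ]
```

View pics/w8c.png

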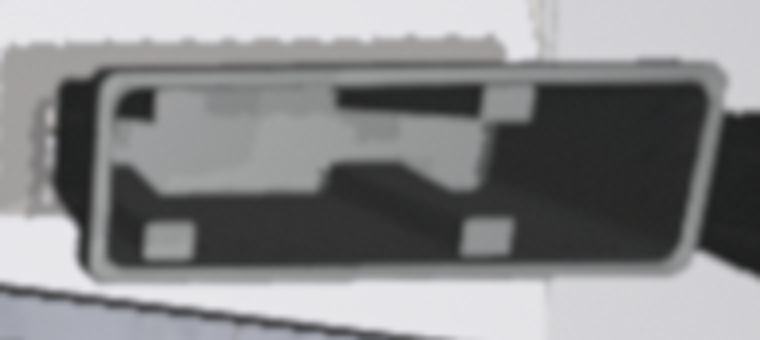

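```bash
python3 - <<'E'
from m import *
import pickle
np.set_printoptions(suppress=True,precision=1)
s8=pickle.load(open('w8.pkl','rb'));c8=cam('wrist',s8)
P=[onz(c8,u,85) for u in((345.3,143),(342,193.8),(501.3,141.3),(492.5,193))]
for p in P: print(p)
print('c',sum(P)/4,'sides',[np.linalg.norm(P[i]-P[j]) for i,j in((0,1),(2,3),(0,2),(1,3))])
ax=(P[0]+P[1]-P[2]-P[3])/2;print(ax,np.degrees(np.arctan2(ax[1],ax[0])))
R4=[onz(c8,(320+u/4,125+v/4),76) for u,v in((145,102),(508,103),(169,241),(487,237))]
for p in R4: print(p)
print(sum(R4)/4)
print(goto(459.5,207,100,278),goto(459.5,207,22,278))
E
```

```text
[473.4  50.6  85. ]
[414.2  42.1  85. ]
[ 498.3 -124.3   85. ]
[ 438.4 -134.9   85. ]
c [456.1 -41.6  85. ] sides [np.float64(59.80576033261797), np.float64(60.767870221940214), np.float64(176.6621685644956), np.float64(178.55412887510403)]
[-24.5 175.9   0. ] 97.93048594401661
[466.1  33.1  76. ]
[479.6 -72.6  76. ]
[425.9  16.8  76. ]
[439.6 -78.3  76. ]
[452.8 -25.2  76. ]
(array([ 0. , -0.1,  0.1]), np.float64(-0.46)) (array([ 0. , -0.1,  0.2]), np.float64(-0.46))
```

```bash
python3 -c "
from m import *
show();print(goto(459.5,207,100,278),goto(459.5,207,22,278))"
python3 -m crank '[0.01,-0.02,0,0,0.025,-0.05,0.05,0,0.0285,-0.0665,0.1,0,0.0285,-0.0665,0.145,0,0.0285,-0.0665,0.148,0,0.0285,-0.0665,0.148,0,0.0285,-0.0665,0.148,0]'
python3 - <<'E'
from m import *
show();print(goto(459.5,207,22,278))
s=manip.observe();w=manip.grab_frame('wrist');cv2.imwrite('pics/w9.png',w)
E
```

```text
t 9.9 tcp [422.3 145.3 248.6] yaw -82.46 tilt 0.04 gap 87.1 F [-0.1  0.8  0.9] q [ 0.7   0.05 -0.36  0.   -1.16  1.01]
(array([ 0.0449, -0.0563,  0.1486]), np.float64(-0.46)) (array([ 0.0448, -0.0562,  0.2266]), np.float64(-0.46))
clock: 10.6
ee_pos: [443.0, 216.4, 102.3]
tool_rot: [0.998, 0.067, 0.002, -0.001]
wrist_force: [-1.0, 0.0, 1.0]
finger_gap: 87.0
t 10.6 tcp [443.  216.4 102.3] yaw -82.31 tilt 0.21 gap 87.0 F [-1.  0.  1.] q [ 0.79  0.29 -0.48  0.   -0.8   0.92]
(array([0.0149, 0.0117, 0.0803]), np.float64(-0.31))
```

View pics/w9.png

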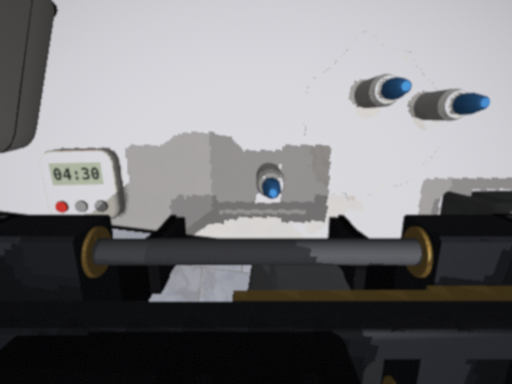

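```bash
python3 - <<'E'
from m import *
import pickle
s=manip.observe();c=cam('wrist',s);show()
s8=pickle.load(open('w8.pkl','rb'));c8=cam('wrist',s8)
w=cv2.imread('pics/w9.png')
h=cv2.cvtColor(w,cv2.COLOR_BGR2HSV);m=cv2.inRange(h,(95,120,40),(125,255,255));m[230:]=0
n,l,st,ct=cv2.connectedComponentsWithStats(m)
u=[ct[i] for i in range(1,n) if st[i,4]>30 and 200<ct[i][0]<330];print(u)
print(tri(c8,(210.4,135.7),c,u[0]),onz(c,u[0],58),onz(c,(269,178),46))
print(goto(459.5,207,22,278))
E
```

```text
t 10.65 tcp [443.1 216.4 102.8] yaw -82.34 tilt 0.29 gap 86.8 F [ 0.4 -0.5  0. ] q [ 0.78  0.29 -0.48  0.   -0.8   0.92]
[array([270.9917, 187.675 ])]
(array([458.9612, 208.061 ,  52.307 ]), np.float64(0.2085026970013109)) [460.407  208.4704  58.    ] [465.1044 210.1865  46.    ]
(array([0.0146, 0.0118, 0.0808]), np.float64(-0.34))
```

```bash
python3 -m crank '[0.007,0.006,0,0,0.014,0.0108,0,0,0.014,0.0108,0,0]'; python3 -c "
from m import *
show();print(goto(459.5,208,22,278))"
```

```text
clock: 10.95
ee_pos: [458.4, 206.0, 101.5]
tool_rot: [0.998, 0.066, 0.001, -0.001]
wrist_force: [0.8, -0.2, -0.0]
finger_gap: 87.0
t 10.95 tcp [458.4 206.  101.5] yaw -82.47 tilt 0.16 gap 87.0 F [ 0.8 -0.2 -0. ] q [ 0.75  0.31 -0.46  0.   -0.81  0.96]
(array([ 0.0012, -0.0018,  0.0795]), np.float64(-0.47))
```

```bash
python3 -m crank '[0.001,-0.002,0.025,0,0.001,-0.002,0.05,0,0.001,-0.002,0.07,0,0.001,-0.002,0.079,0,0.001,-0.002,0.079,0,0.001,-0.002,0.079,0]'; python3 -c "
from m import *
show()"
python3 -m crank '[0,0,0,0,0,0,0,0,0,0,0,0,0,0,0,0,0,0,0,0,0,0,0,0,0,0,0,0]' 0 10
python3 - <<'E'
from m import *
show()
w=manip.grab_frame('scene');cv2.imwrite('pics/s10.png',cv2.resize(w[130:290,100:320],None,fx=3,fy=3))
E
```

```text
clock: 11.55
ee_pos: [458.2, 208.7, 22.1]
tool_rot: [0.998, 0.067, 0.001, -0.0]
wrist_force: [-0.4, 0.5, 0.5]
finger_gap: 87.3
t 11.55 tcp [458.2 208.7  22.1] yaw -82.36 tilt 0.08 gap 87.3 F [-0.4  0.5  0.5] q [ 0.75  0.43 -0.53  0.   -0.61  0.95]
clock: 12.25
ee_pos: [457.5, 208.3, 21.3]
tool_rot: [0.998, 0.067, -0.0, 0.0]
wrist_force: [-0.3, 0.4, -0.1]
finger_gap: 39.2
t 12.25 tcp [457.5 208.3  21.3] yaw -82.36 tilt 0.01 gap 39.2 F [-0.3  0.4 -0.1] q [ 0.75  0.43 -0.53  0.   -0.61  0.95]
```

View pics/s10.png

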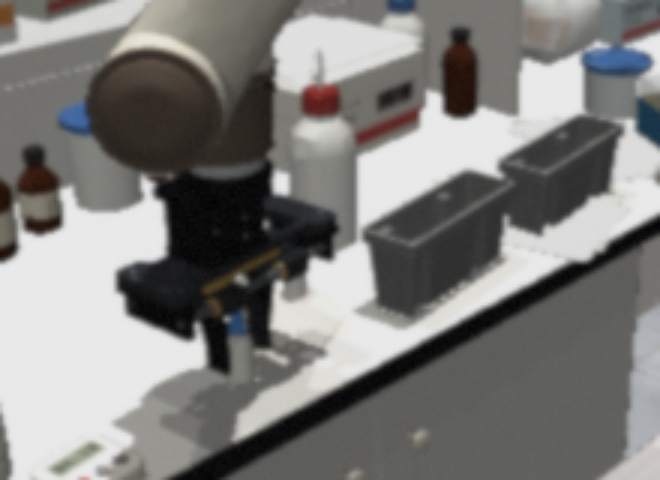

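```bash

python3 -m crank '[0,0,0,0,0,0,0,0,0,0,0,0,0,0,0,0]'
python3 -m crank '[0,0,0,0,0,0,0,0]'
python3 -c "
from m import *
show()"
```

```text
clock: 12.7
ee_pos: [457.5, 208.3, 21.3]
tool_rot: [0.998, 0.067, -0.0, 0.0]
wrist_force: [-0.2, 0.6, 0.6]
finger_gap: 23.3
clock: 12.9
ee_pos: [457.5, 208.3, 21.3]
tool_rot: [0.998, 0.067, -0.0, 0.0]
wrist_force: [0.6, 0.9, -0.8]
finger_gap: 23.8
t 12.9 tcp [457.5 208.3  21.3] yaw -82.37 tilt 0.0 gap 23.8 F [ 0.6  0.9 -0.8] q [ 0.75  0.43 -0.53 -0.   -0.61  0.95]
```

```bash

python3 -m crank '[0,0,-0.005,0,0,0,-0.02,0,0,0,-0.05,0,0,0,-0.09,0,0,0,-0.115,0,0,0,-0.12,0]'
python3 -c "
from m import *
show();print(goto(452,-26,145,278))"
```

```text
clock: 13.5
ee_pos: [459.3, 209.6, 145.3]
tool_rot: [0.998, 0.067, 0.003, -0.002]
wrist_force: [-0.6, 0.6, -0.3]
finger_gap: 23.7
t 13.5 tcp [459.3 209.6 145.3] yaw -82.33 tilt 0.46 gap 23.7 F [-0.6  0.6 -0.3] q [ 0.75  0.25 -0.4   0.   -0.91  0.95]
(array([-0.0386,  0.2326, -0.0009]), np.float64(-0.33))
```

```bash

python3 -m crank '[-0.003,0.01,0,0,-0.007,0.04,0,0,-0.014,0.085,0,0,-0.021,0.13,0,0,-0.028,0.175,0,0,-0.034,0.212,0,-0.3,-0.0365,0.229,0,-0.3,-0.0365,0.2315,0,-0.3,-0.0365,0.2315,0,-0.3,-0.0365,0.2315,0,-0.3]'
python3 - <<'E'
from m import *
import pickle
show();print(goto(452,-26,145,278))
s=manip.observe();pickle.dump(s,open('w11.pkl','wb'));w=manip.grab_frame('wrist');cv2.imwrite('pics/w11.png',w)
w=manip.grab_frame('scene');cv2.imwrite('pics/s11.png',cv2.resize(w[130:290,100:320],None,fx=3,fy=3))
E
```

```text
clock: 14.5
ee_pos: [451.7, -25.7, 140.7]
tool_rot: [0.998, 0.069, -0.001, 0.0]
wrist_force: [0.1, -0.6, -1.3]
finger_gap: 23.6
t 14.5 tcp [451.7 -25.7 140.7] yaw -82.05 tilt 0.08 gap 23.6 F [ 0.1 -0.6 -1.3] q [ 0.3   0.18 -0.52 -0.   -0.88  1.41]
(array([ 0.0002,  0.0004, -0.0043]), np.float64(-0.05))
```

View pics/w11.png

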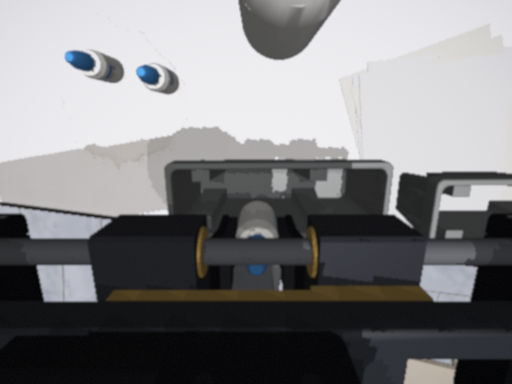

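View pics/s11.png

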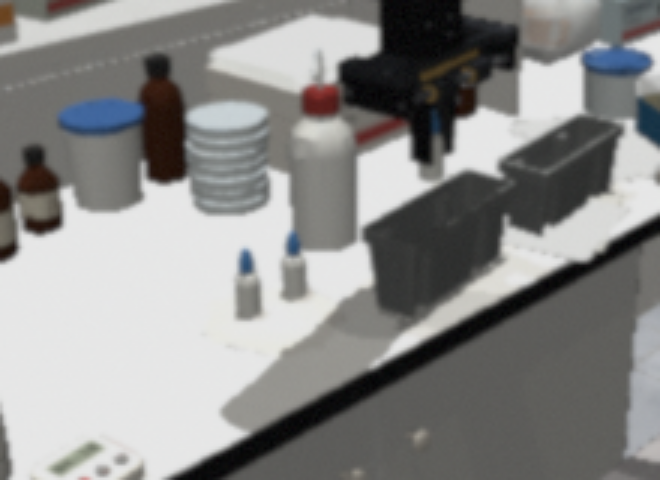

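```bash
python3 - <<'E'
from m import *
import pickle
np.set_printoptions(suppress=True,precision=1)
s=pickle.load(open('w11.pkl','rb'));c=cam('wrist',s)
w=cv2.imread('pics/w11.png');g=cv2.cvtColor(w,cv2.COLOR_BGR2GRAY)
for u in(200,280,350): print(u,g[150:175,u].tolist())
for v in(185,): print(g[v,160:180].tolist(),g[v,378:398].tolist())
n=np.array([np.cos(np.radians(8)),np.sin(np.radians(8)),0]);a=np.array([-n[1],n[0],0])
for u in((200,160.5),(280,160),(350,160),(167,185),(392.5,185)):
    p=onz(c,u,85);print(u,p,'across',n@p,'along',a@p)
T=s['ee_pos'];print('tcp across',n@T,'along',a@T)
cv2.imwrite('pics/w11c.png',cv2.resize(w[150:220,155:405],None,fx=3.2,fy=3.2,interpolation=cv2.INTER_CUBIC))
E
```

```text
200 [170, 171, 170, 170, 170, 170, 171, 171, 167, 148, 110, 70, 58, 72, 85, 90, 90, 86, 79, 81, 85, 88, 87, 88, 87]
280 [170, 170, 171, 170, 170, 171, 172, 177, 174, 139, 84, 55, 63, 77, 86, 87, 86, 84, 98, 131, 150, 156, 159, 166, 172]
350 [239, 238, 237, 237, 238, 238, 239, 239, 231, 188, 115, 67, 68, 81, 86, 87, 85, 78, 62, 45, 40, 39, 41, 43, 42]
[171, 171, 170, 170, 160, 132, 100, 86, 83, 82, 76, 59, 45, 41, 43, 41, 41, 41, 40, 41] [42, 42, 42, 43, 44, 44, 47, 64, 101, 134, 148, 147, 147, 168, 207, 224, 226, 226, 226, 211]
(200, 160.5) [480.   22.8  85. ] across 478.4856321662897 along -44.19433592821091
(280, 160) [488.9 -38.2  85. ] across 478.8073758801252 along -105.87660344764491
(350, 160) [496.3 -91.6  85. ] across 478.7495450140406 along -159.82980698360853
(167, 185) [457.   46.9  85. ] across 459.07476025583514 along -17.175445645052836
(392.5, 185) [ 481.6 -129.2   85. ] across 458.884937036522 along -194.95856418015828
tcp across 443.73664180125576 along -88.29380380180429
```

View pics/w11c.png

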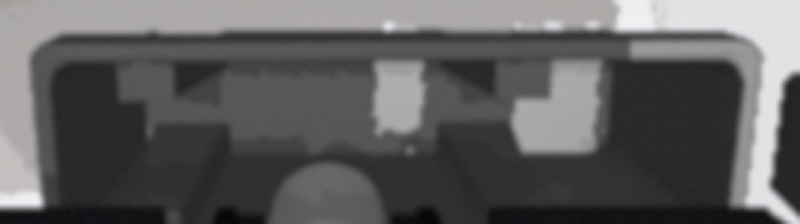

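```bash

python3 -m crank '[0.001,0.002,0.01,0,0.001,0.002,0.03,0,0.001,0.002,0.05,0,0.001,0.002,0.07,0,0.001,0.002,0.085,0,0.001,0.002,0.098,0,0.001,0.002,0.107,0,0.001,0.002,0.112,0,0.001,0.002,0.112,0,0.001,0.002,0.112,0]'
python3 - <<'E'
from m import *
show()
w=manip.grab_frame('scene');cv2.imwrite('pics/s12.png',cv2.resize(w[130:290,100:320],None,fx=3,fy=3))
E
```

```text
clock: 15.6
ee_pos: [453.7, -27.7, 29.6]
tool_rot: [0.998, 0.069, 0.0, -0.0]
wrist_force: [1.1, 0.0, -0.2]
finger_gap: 23.7
t 15.6 tcp [453.7 -27.7  29.6] yaw -82.05 tilt 0.04 gap 23.7 F [ 1.1  0.  -0.2] q [ 0.3   0.35 -0.64  0.   -0.57  1.41]
```

View pics/s12.png

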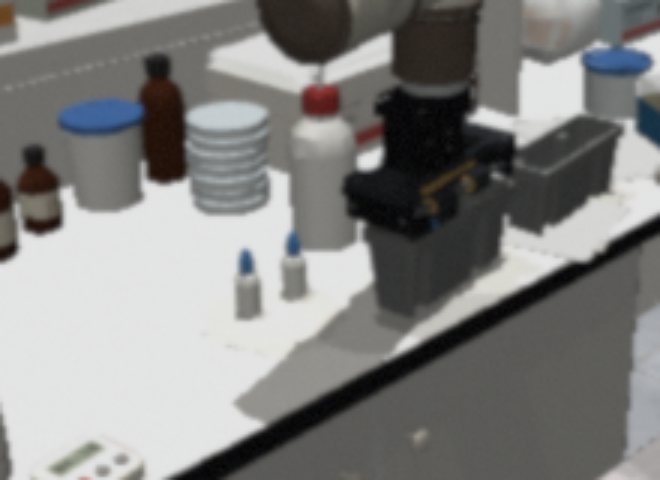

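```bash

python3 -m crank '[0,0,0.001,0,0,0,0.002,0,0,0,0.003,0,0,0,0.004,0,0,0,0.004,0]'
python3 -m crank '[0,0,0.0005,0,0,0,0.001,0,0,0,0.001,0]'
python3 -c "
from m import *
show()"
```

```text
clock: 16.15
ee_pos: [453.3, -27.9, 25.2]
tool_rot: [0.998, 0.069, -0.0, 0.0]
wrist_force: [0.4, -0.3, 0.1]
finger_gap: 23.7
clock: 16.45
ee_pos: [453.4, -27.8, 24.3]
tool_rot: [0.998, 0.069, -0.0, 0.0]
wrist_force: [-0.1, 0.5, 0.1]
finger_gap: 23.5
t 16.45 tcp [453.4 -27.8  24.3] yaw -82.07 tilt 0.0 gap 23.5 F [-0.1  0.5  0.1] q [ 0.3   0.36 -0.65 -0.   -0.56  1.41]
```

```bash

python3 -m crank '[0,0,0.0005,0,0,0,0.001,0,0,0,0.001,0]'
python3 -c "
from m import *
show()"
```

```text
clock: 16.75
ee_pos: [453.6, -27.9, 24.1]
tool_rot: [0.998, 0.069, 0.0, 0.0]
wrist_force: [-1.2, -0.7, 6.1]
finger_gap: 23.6
t 16.75 tcp [453.6 -27.9  24.1] yaw -82.05 tilt 0.03 gap 23.6 F [-1.2 -0.7  6.1] q [ 0.3   0.37 -0.65  0.   -0.56  1.41]
```

```bash

python3 -m crank '[0,0,-0.0007,0,0,0,-0.0007,0]'
python3 -m crank '[0,0,0,0,0,0,0,0,0,0,0,0,0,0,0,0]' 0.42
python3 -c "
from m import *
show()"
python3 -m crank '[0,0,-0.01,0,0,0,-0.03,0,0,0,-0.06,0,0,0,-0.09,0,0,0,-0.12,0,0,0,-0.12,0]'
python3 - <<'E'
from m import *
show();s=manip.observe()
w=manip.grab_frame('wrist');cv2.imwrite('pics/w13.png',w)
E
```

```text
clock: 16.95
ee_pos: [453.5, -27.8, 24.1]
tool_rot: [0.998, 0.069, 0.0, -0.0]
wrist_force: [-0.1, -0.6, 2.0]
finger_gap: 23.8
clock: 17.35
ee_pos: [453.3, -27.8, 23.9]
tool_rot: [0.998, 0.069, -0.0, 0.0]
wrist_force: [-0.5, -0.8, 0.6]
finger_gap: 35.9
t 17.35 tcp [453.3 -27.8  23.9] yaw -82.07 tilt 0.01 gap 35.9 F [-0.5 -0.8  0.6] q [ 0.3   0.37 -0.65 -0.   -0.56  1.41]
clock: 17.95
ee_pos: [456.4, -27.3, 148.9]
tool_rot: [0.998, 0.07, 0.005, -0.001]
wrist_force: [0.7, 0.7, -0.1]
finger_gap: 36.6
t 17.95 tcp [456.4 -27.3 148.9] yaw -82.01 tilt 0.61 gap 36.6 F [ 0.7  0.7 -0.1] q [ 0.3   0.17 -0.5   0.   -0.89  1.41]
```

View pics/w13.png

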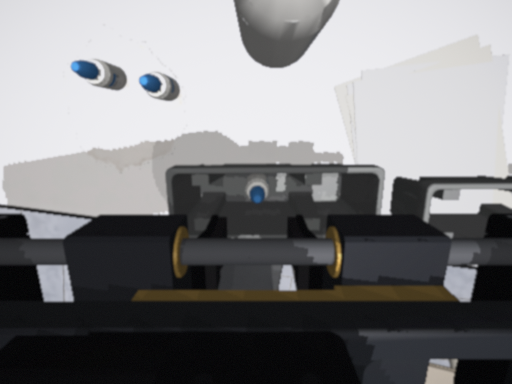

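```bash

python3 -m crank '[-0.01,0.01,-0.04,0,-0.03,0.035,-0.08,0,-0.045,0.06,-0.11,0,-0.048,0.066,-0.116,0,-0.048,0.066,-0.116,0,-0.048,0.066,-0.116,0,-0.048,0.066,-0.116,0]' 1
python3 - <<'E'
from m import *
import pickle
show();s=manip.observe();pickle.dump(s,open('w14.pkl','wb'))
w=manip.grab_frame('wrist');cv2.imwrite('pics/w14.png',w)
E
```

```text
clock: 18.7
ee_pos: [414.4, -99.3, 258.3]
tool_rot: [0.998, 0.069, -0.002, -0.0]
wrist_force: [-0.8, -0.6, 0.3]
finger_gap: 82.8
t 18.7 tcp [414.4 -99.3 258.3] yaw -82.04 tilt 0.22 gap 82.8 F [-0.8 -0.6  0.3] q [ 0.15  0.01 -0.38 -0.   -1.18  1.56]
```

View pics/w14.png

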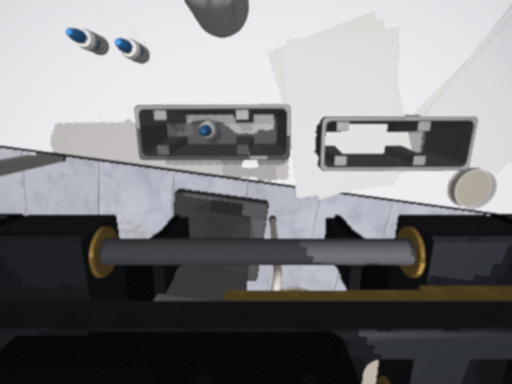

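```bash
python3 - <<'E'
from m import *
w=cv2.imread('pics/w14.png')
a=cv2.resize(w[95:180,125:305],None,fx=4.4,fy=4.4,interpolation=cv2.INTER_CUBIC)
b=cv2.resize(w[105:180,310:490],None,fx=4.4,fy=3.0,interpolation=cv2.INTER_CUBIC)
b=cv2.resize(w[105:175,310:490],None,fx=4.4,fy=3.0,interpolation=cv2.INTER_CUBIC)
cv2.imwrite('pics/w14c.png',np.vstack([a,b]));print(a.shape,b.shape)
g=cv2.cvtColor(w,cv2.COLOR_BGR2GRAY)
for u in(160,215,270): print(u,g[98:118,u].tolist(),g[148:170,u].tolist())
for u in(345,395,450): print(u,g[108:128,u].tolist(),g[160:180,u].tolist())
for v in(125,145): print(v,g[v,128:150].tolist(),g[v,278:298].tolist(),g[v,312:335].tolist(),g[v,460:485].tolist())
E
```

```text
(374, 792, 3) (210, 792, 3)
160 [238, 238, 238, 238, 238, 230, 194, 158, 155, 155, 133, 112, 128, 154, 165, 168, 167, 167, 168, 167] [102, 102, 102, 102, 101, 97, 83, 73, 83, 94, 97, 118, 160, 186, 194, 195, 195, 186, 156, 106, 73, 108]
215 [238, 238, 238, 239, 238, 231, 197, 165, 159, 148, 115, 71, 46, 42, 43, 54, 88, 123, 144, 149] [54, 52, 54, 55, 53, 53, 54, 61, 75, 84, 86, 101, 132, 151, 156, 162, 176, 189, 193, 193, 193, 195]
270 [238, 238, 238, 238, 235, 217, 179, 165, 162, 144, 106, 65, 45, 42, 46, 65, 106, 142, 159, 163] [53, 55, 53, 54, 53, 53, 56, 65, 77, 83, 85, 97, 117, 130, 134, 138, 151, 164, 169, 170, 171, 170]
345 [225, 225, 226, 225, 226, 226, 225, 217, 181, 157, 160, 158, 137, 128, 146, 165, 173, 175, 175, 175] [158, 157, 156, 152, 139, 106, 94, 123, 148, 157, 171, 202, 223, 227, 226, 226, 227, 226, 227, 226]
395 [222, 223, 222, 223, 222, 223, 223, 212, 178, 154, 154, 147, 115, 71, 45, 40, 40, 41, 41, 42] [57, 55, 56, 54, 55, 61, 89, 129, 152, 159, 175, 203, 222, 224, 225, 226, 226, 225, 225, 227]
450 [222, 222, 222, 222, 222, 222, 222, 214, 185, 160, 152, 141, 108
[... 258 characters left out ...]
48, 91, 142, 167, 167, 170, 204, 224, 227, 226, 227, 227, 227] [226, 227, 226, 220, 182, 129, 81, 49, 42, 75, 126, 160, 164, 144, 106, 65, 44, 39, 39, 39, 41, 39, 41] [42, 41, 40, 41, 43, 42, 43, 42, 43, 44, 44, 46, 60, 94, 129, 148, 166, 196, 217, 221, 221, 221, 220, 221, 220]
145 [190, 191, 191, 190, 192, 192, 192, 192, 185, 162, 127, 104, 92, 74, 54, 44, 42, 40, 39, 39, 41, 39] [50, 48, 46, 43, 43, 41, 42, 48, 64, 78, 86, 105, 150, 197, 222, 227, 227, 227, 227, 227] [227, 227, 212, 153, 81, 41, 36, 40, 70, 119, 158, 170, 164, 162, 164, 165, 166, 166, 165, 165, 165, 166, 178] [44, 45, 44, 44, 44, 43, 43, 44, 54, 89, 130, 149, 162, 190, 213, 221, 222, 222, 222, 221, 221, 221, 221, 221, 221]
```

View pics/w14c.png

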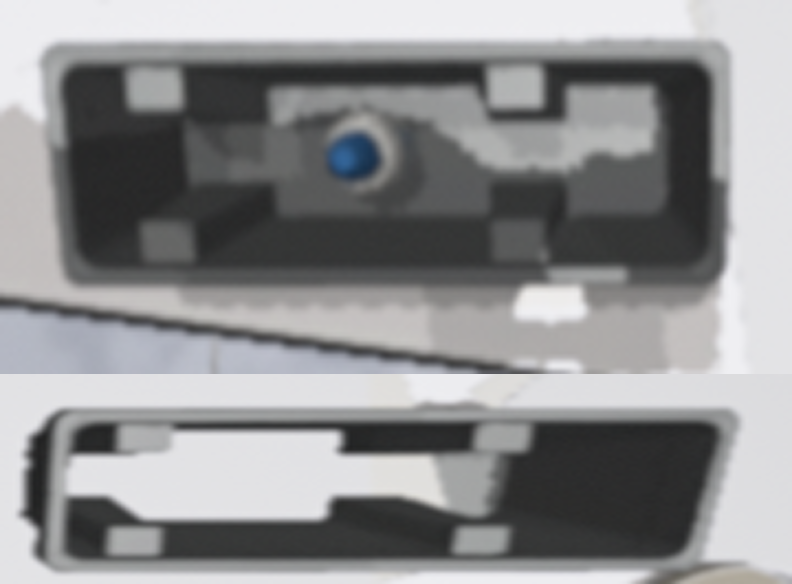

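```bash
cat > tm.py <<'E'
from m import *
def rect(c,T,B,L,Rr,z):
    P=lambda q:np.array([onz(c,u,z)[:2] for u in q])
    T,B,L,Rr=map(P,(T,B,L,Rr))
    def dirn(a): v=np.linalg.svd(a-a.mean(0))[2][0];return v*np.sign(v[1])
    v=dirn(T)+dirn(B);v/=np.linalg.norm(v);n=np.array([v[1],-v[0]])
    t,b,l,r=(T@n).mean(),(B@n).mean(),(L@v).mean(),(Rr@v).mean()
    c0=n*(t+b)/2+v*(l+r)/2
    print('centre',c0,'axis deg',np.degrees(np.arctan2(v[1],v[0])),[np.degrees(np.arctan2(*dirn(a)[::-1])) for a in(T,B)],'w',t-b,'l',l-r,'ends',L@v,Rr@v)
    return c0,v,n
E
python3 - <<'E'
from tm import *
import pickle
np.set_printoptions(suppress=True,precision=2)
c=cam('wrist',pickle.load(open('w14.pkl','rb')))
lo=rect(c,((160,104),(215,104.1),(270,103.8)),((160,159.5),(215,159.7),(270,159.8)),((134.6,125),(137.3,145)),((290.9,125),(290,145)),85)
up=rect(c,((345,116),(395,116),(450,116)),((345,170.5),(395,170.4),(450,169.9)),((321.3,125),(320.7,145)),((476.8,125),(473,145)),85)
b=onz(c,(203.5,130.5),60);print('bottle cap',b,(b[:2]-lo[0])@lo[1],(b[:2]-lo[0])@lo[2])
E
```

```text
centre [455.69 -42.04] axis deg 97.92112896737973 [np.float64(98.0466492257129), np.float64(97.79560870904653)] w 63.300872600773346 l 179.3220156748882 ends [-14.44 -15.11] [-194.27 -193.93]
centre [ 472.5  -256.16] axis deg 98.11910543952916 [np.float64(97.94812468376682), np.float64(98.29008619529151)] w 62.918469841539434 l 178.50190009835083 ends [-230.8  -231.35] [-409.58 -409.57]
bottle cap [454.49 -26.45  60.  ] 15.605463068573389 0.9588254360264385
```

```bash

python3 -c "
from m import *
np.set_printoptions(suppress=True,precision=4)
show();print(goto(474,-255.6,140,188.1))"
python3 -m crank '[0.004,0.02,0,8,0.011,0.05,0,16,0.022,0.095,0,24,0.031,0.135,0,32,0.0375,0.163,0,40,0.0375,0.163,0.02,48,0.0375,0.163,0.04,56,0.0375,0.163,0.06,64,0.0375,0.163,0.08,72,0.0375,0.163,0.1,80]' 1
python3 -c "
from m import *
np.set_printoptions(suppress=True,precision=4)
show();print(goto(474,-255.6,140,188.1))"
```

```text
t 18.75 tcp [414.5 -99.3 258.5] yaw -82.02 tilt 0.2 gap 84.7 F [ 0.9 -0.1 -1. ] q [ 0.15  0.01 -0.38 -0.   -1.18  1.56]
(array([0.0376, 0.1631, 0.1183]), np.float64(89.88))
clock: 19.75
ee_pos: [474.4, -255.4, 157.9]
tool_rot: [0.807, -0.59, -0.001, 0.0]
wrist_force: [0.1, 0.3, -0.4]
finger_gap: 87.3
t 19.75 tcp [ 474.4 -255.4  157.9] yaw -162.35 tilt 0.15 gap 87.3 F [ 0.1  0.3 -0.4] q [-0.19  0.3  -0.3  -0.   -0.98  0.5 ]
(array([0.0001, 0.0004, 0.0179]), np.float64(9.55))
```

```bash

python3 -m crank '[0,0,0,5,0,0,0.01,9.5,0,0,0.03,9.5,0,0,0.03,9.5,0,0,0.03,9.5]' 
python3 - <<'E'
from m import *
np.set_printoptions(suppress=True,precision=4)
show();print(goto(474,-255.6,63.3,188.1))
w=manip.grab_frame('wrist');cv2.imwrite('pics/w15.png',w)
E
```

```text
clock: 20.25
ee_pos: [474.5, -255.7, 129.3]
tool_rot: [0.758, -0.653, -0.001, 0.001]
wrist_force: [0.3, 0.7, 0.2]
finger_gap: 87.0
t 20.25 tcp [ 474.5 -255.7  129.3] yaw -171.5 tilt 0.13 gap 87.0 F [0.3 0.7 0.2] q [-0.19  0.33 -0.33  0.   -0.91  0.34]
(array([-0.0002,  0.0003,  0.066 ]), np.float64(0.4))
```

View pics/w15.png

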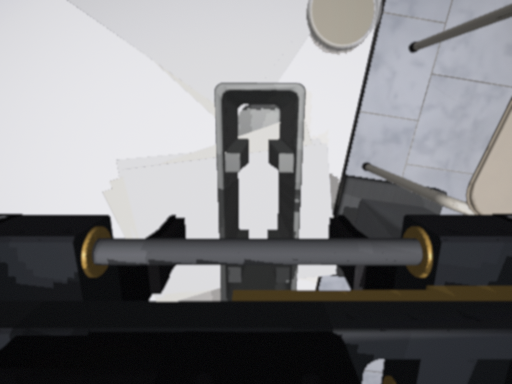

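```bash

python3 - <<'E'
from m import *
np.set_printoptions(suppress=True,precision=2)
c=cam('wrist');g=cv2.cvtColor(cv2.imread('pics/w15.png'),cv2.COLOR_BGR2GRAY)
print(g[78:96,260].tolist(),g[140,205:230].tolist(),g[140,290:315].tolist())
p=onz(c,(260,83.5),85)[:2];v=np.array([np.cos(np.radians(98.1)),np.sin(np.radians(98.1))]);print(p,(p-manip.observe()['ee_pos'][:2])@v)
E
python3 -m crank '[0,0,0.02,0.4,0,0,0.045,0.4,0,0,0.06,0.4,0,0,0.065,0.4,0,0,0.065,0.4,0,0,0.065,0.4]'
python3 -m crank '[0,0,0,0,0,0,0,0,0,0,0,0,0,0,0,0,0,0,0,0,0,0,0,0]' 0 25
python3 -c "
from m import *
show()"
```

```text
[220, 220, 220, 211, 183, 156, 156, 166, 171, 168, 151, 117, 72, 43, 37, 37, 36, 37] [234, 234, 234, 234, 234, 234, 234, 234, 234, 226, 187, 151, 149, 153, 150, 141, 124, 89, 55, 42, 43, 44, 44, 44, 44] [45, 44, 42, 45, 48, 54, 77, 123, 158, 169, 165, 152, 146, 165, 200, 217, 219, 220, 219, 216, 212, 214, 219, 221, 222]
[ 485.54 -345.08] -89.69990906081362
clock: 20.9
ee_pos: [475.6, -256.3, 66.2]
tool_rot: [0.755, -0.656, 0.001, -0.0]
wrist_force: [-0.2, 0.0, -0.4]
finger_gap: 87.2
clock: 21.5
ee_pos: [474.5, -256.1, 65.4]
tool_rot: [0.755, -0.656, -0.0, 0.0]
wrist_force: [-1.8, 0.3, 3.7]
finger_gap: 63.5
t 21.5 tcp [ 474.5 -256.1   65.4] yaw -171.96 tilt 0.01 gap 63.5 F [-1.8  0.3  3.7] q [-0.19  0.41 -0.4   0.   -0.76  0.33]
```

```bash

python3 -m crank '[0,0,-0.005,0,0,0,-0.02,0,0,0,-0.045,0,0,0,-0.075,-2,0,0,-0.105,-6,0,0,-0.125,-12,0,0,-0.13,-19,0,0,-0.13,-26,0,0,-0.13,-33,0,0,-0.13,-40]' - 30
python3 -m crank '[0,0,0,-7,0,0,0,-14,0,0,0,-21,0,0,0,-28,0,0,0,-35,0,0,0,-42,0,0,0,-48,0,0,0,-50,0,0,0,-50]'
python3 - <<'E'
from m import *
np.set_printoptions(suppress=True,precision=4)
show();print(goto(457.7,-41.7,195,7.9))
w=manip.grab_frame('scene');cv2.imwrite('pics/s16.png',cv2.resize(w[100:260,140:360],None,fx=3,fy=3))
E
```

```text
clock: 22.5
ee_pos: [474.4, -255.9, 194.9]
tool_rot: [0.935, -0.356, -0.0, -0.0]
wrist_force: [-0.0, -0.2, -1.6]
finger_gap: 63.4
clock: 23.4
ee_pos: [474.4, -255.9, 194.7]
tool_rot: [0.998, 0.07, -0.0, -0.0]
wrist_force: [0.4, 0.6, -1.7]
finger_gap: 63.3
t 23.4 tcp [ 474.4 -255.9  194.7] yaw -81.99 tilt 0.04 gap 63.3 F [ 0.4  0.6 -1.7] q [-0.19  0.26 -0.25 -0.   -1.06  1.9 ]
(array([ 0.0134, -0.2144, -0.0001]), np.float64(-89.89))
```

View pics/s16.png

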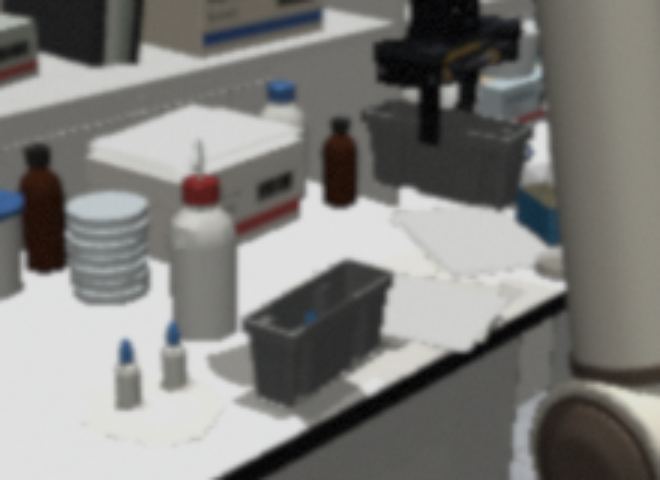

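```bash

python3 -m crank '[0,-0.008,0,-3,0.002,-0.03,0,-9,0.004,-0.06,0,-16,0.006,-0.09,0,-24,0.008,-0.12,0,-32,0.01,-0.15,0,-40,0.011,-0.178,0,-48,0.012,-0.2,0,-56,0.013,-0.212,0,-64,0.0134,-0.2144,0,-72]'
python3 -m crank '[0,0,0,-7,0,0,0,-13,0,0,0,-17,0,0,0,-17.9,0,0,0,-17.9,0,0,0,-17.9]'
python3 - <<'E'
from m import *
np.set_printoptions(suppress=True,precision=4)
show();print(goto(457.7,-41.7,195,7.9))
w=manip.grab_frame('scene');cv2.imwrite('pics/s17.png',cv2.resize(w[100:260,140:360],None,fx=3,fy=3))
w=manip.grab_frame('wrist');cv2.imwrite('pics/w17.png',w)
E
```

```text
clock: 24.45
ee_pos: [457.7, -40.6, 195.1]
tool_rot: [0.764, 0.646, 0.0, -0.0]
wrist_force: [0.1, 0.5, -1.1]
finger_gap: 63.0
clock: 25.05
ee_pos: [457.8, -41.9, 195.0]
tool_rot: [0.657, 0.754, 0.0, -0.0]
wrist_force: [0.8, 0.2, -1.3]
finger_gap: 63.4
t 25.05 tcp [457.8 -41.9 195. ] yaw 7.85 tilt 0.01 gap 63.4 F [ 0.8  0.2 -1.3] q [ 0.26  0.13 -0.42 -0.   -1.02  3.02]
(array([ 0.0003, -0.0001,  0.    ]), np.float64(-0.05))
```

View pics/s17.png

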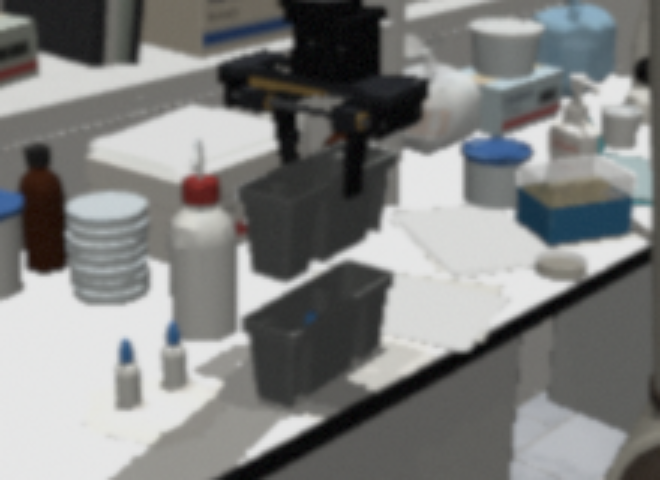

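View pics/w17.png

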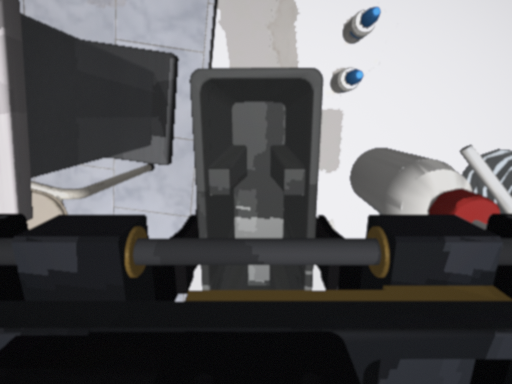

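```bash

python3 -m crank '[0,0,0.008,0,0,0,0.018,0,0,0,0.028,0,0,0,0.037,0,0,0,0.043,0,0,0,0.047,0,0,0,0.049,0,0,0,0.049,0,0,0,0.049,0]'
python3 - <<'E'
from m import *
show()
w=manip.grab_frame('scene');cv2.imwrite('pics/s18.png',cv2.resize(w[130:250,190:310],None,fx=5,fy=5,interpolation=cv2.INTER_CUBIC))
E
```

```text
clock: 26.05
ee_pos: [458.2, -41.9, 146.4]
tool_rot: [0.656, 0.754, 0.0, 0.0]
wrist_force: [-0.4, -0.2, -1.6]
finger_gap: 62.8
t 26.05 tcp [458.2 -41.9 146.4] yaw 7.93 tilt 0.04 gap 62.8 F [-0.4 -0.2 -1.6] q [ 0.26  0.18 -0.49  0.   -0.9   3.02]
```

View pics/s18.png

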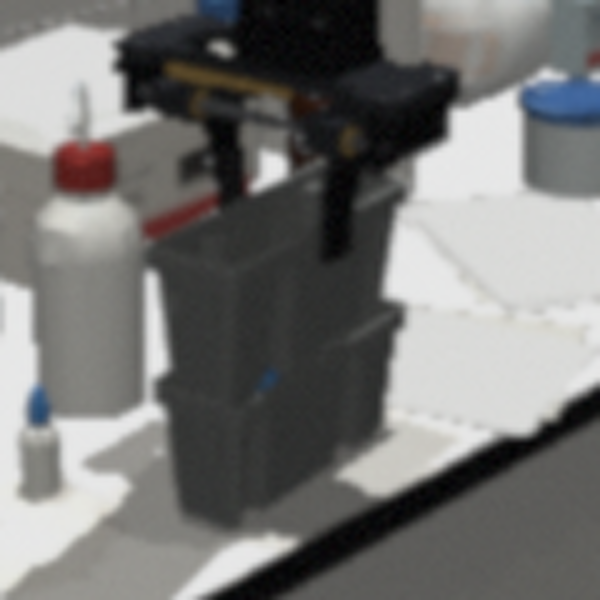

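```bash

python3 -m crank '[0,0,0.001,0,0,0,0.002,0,0,0,0.003,0,0,0,0.004,0,0,0,0.004,0]'
python3 -m crank '[0,0,0.0005,0,0,0,0.001,0,0,0,0.001,0]'
```

```text
clock: 26.6
ee_pos: [457.8, -41.9, 141.9]
tool_rot: [0.657, 0.754, -0.0, -0.0]
wrist_force: [-0.9, 0.3, -1.8]
finger_gap: 63.4
clock: 26.9
ee_pos: [458.0, -41.9, 141.3]
tool_rot: [0.656, 0.754, 0.0, 0.0]
wrist_force: [-0.4, 0.5, 0.7]
finger_gap: 63.3
```

```bash

python3 -m crank '[0,0,0.0005,0,0,0,0.0005,0]'
python3 -m crank '[0,0,0,0,0,0,0,0,0,0,0,0,0,0,0,0,0,0,-0.01,0,0,0,-0.04,0,0,0,-0.08,0,0,0,-0.08,0]' 1
python3 - <<'E'
from m import *
import pickle
show();s=manip.observe();pickle.dump(s,open('w19.pkl','wb'))
w=manip.grab_frame('scene');cv2.imwrite('pics/s19.png',cv2.resize(w[130:250,190:310],None,fx=5,fy=5,interpolation=cv2.INTER_CUBIC))
w=manip.grab_frame('wrist');cv2.imwrite('pics/w19.png',w)
E
```

```text
clock: 27.1
ee_pos: [458.0, -41.9, 141.2]
tool_rot: [0.656, 0.754, 0.0, 0.0]
wrist_force: [-1.3, 0.7, 5.7]
finger_gap: 63.3
clock: 27.9
ee_pos: [461.6, -41.7, 226.7]
tool_rot: [0.656, 0.755, 0.004, 0.004]
wrist_force: [0.7, 0.1, -0.5]
finger_gap: 87.0
t 27.9 tcp [461.6 -41.7 226.7] yaw 8.0 tilt 0.72 gap 87.0 F [ 0.7  0.1 -0.5] q [ 0.26  0.1  -0.37  0.   -1.09  3.02]
```

View pics/s19.png

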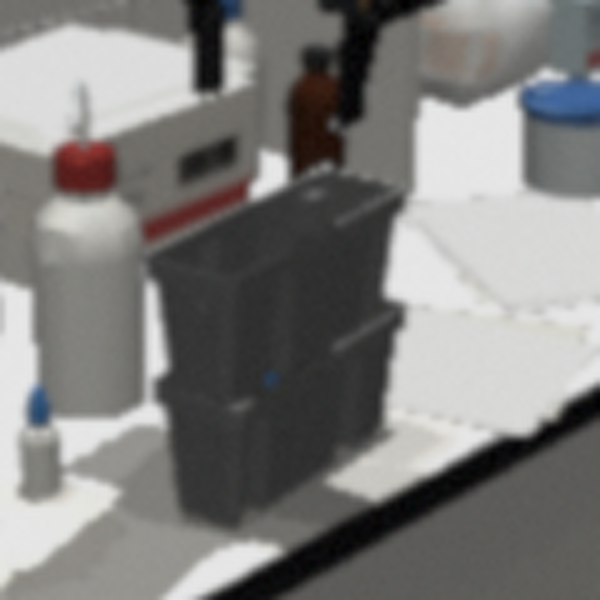

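View pics/w19.png

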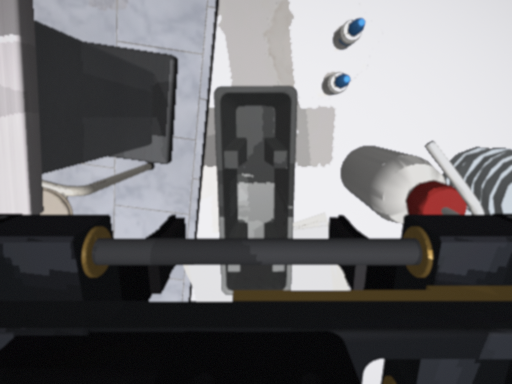

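```bash

python3 -m crank '[-0.01,0,-0.03,0,-0.03,0,-0.07,0,-0.04,0,-0.11,0,-0.04,0,-0.11,0,-0.04,0,-0.11,0,-0.04,0,-0.11,0,-0.04,0,-0.11,0]'
python3 - <<'E'
from m import *
import pickle
show();s=manip.observe();pickle.dump(s,open('w20.pkl','wb'))
w=manip.grab_frame('wrist');cv2.imwrite('pics/w20.png',cv2.resize(w[30:230,170:350],None,fx=3,fy=3,interpolation=cv2.INTER_CUBIC));cv2.imwrite('pics/w20f.png',w)
E
```

```text
clock: 28.7
ee_pos: [462.2, -78.9, 328.8]
tool_rot: [0.658, 0.753, -0.002, -0.0]
wrist_force: [0.3, 0.8, -0.4]
finger_gap: 87.0
t 28.7 tcp [462.2 -78.9 328.8] yaw 7.77 tilt 0.25 gap 87.0 F [ 0.3  0.8 -0.4] q [ 0.18  0.05 -0.16  0.   -1.36  3.1 ]
```

View pics/w20.png

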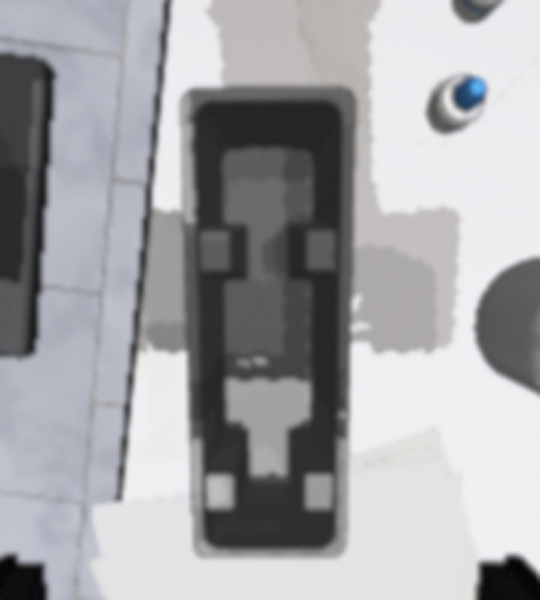

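```bash

python3 -c "
from h import *
print(manip.observe()['joint_pos'])"
python3 -m crank '[0,0,0,5,0,0,0,12,0,0,0,20,0,0,0,20]'
python3 - <<'E'
from tm import *
import pickle
np.set_printoptions(suppress=True,precision=2)
show()
c=cam('wrist',pickle.load(open('w20.pkl','rb')))
f=lambda u,v:(170+u/3,30+v/3)
for z in(157,161,165):rect(c,[f(183,150),f(188,300),f(192,450)],[f(354,150),f(351,300),f(348,450)],[f(240,88),f(300,88)],[f(240,556),f(300,556)],z)
from h import *
cs=cam('scene',None);ct=cam('top')
w=manip.grab_frame('top');cv2.imwrite('pics/t21.png',cv2.resize(w[120:230,80:410],None,fx=2.4,fy=2.4,interpolation=cv2.INTER_CUBIC))
w=manip.grab_frame('scene');cv2.imwrite('pics/s21.png',w)
E
```

```text
[ 1.80378065e-01  5.20349703e-02 -1.61967107e-01  2.55214137e-03
 -1.35983579e+00  3.09628158e+00]
clock: 29.15
ee_pos: [462.7, -78.9, 329.7]
tool_rot: [0.778, 0.628, -0.001, 0.001]
wrist_force: [-0.2, 0.0, 1.1]
finger_gap: 87.1
t 29.15 tcp [462.7 -78.9 329.7] yaw -12.22 tilt 0.18 gap 87.1 F [-0.2  0.   1.1] q [ 0.18  0.05 -0.16  0.   -1.36  2.75]
centre [459.5  -40.72] axis deg 98.19957865382602 [np.float64(98.26540279554747), np.float64(98.13375451210459)] w -62.63350872819234 l 178.9704612060798 ends [-16.27 -16.45] [-195.24 -195.41]
centre [459.42 -40.36] axis deg 98.19957865382602 [np.float64(98.26540279554747), np.float64(98.13375451210457)] w -61.88295184459275 l 176.82580231107568 ends [-16.97 -17.15] [-193.8  -193.96]
centre [459.34 -40.  ] axis deg 98.19957865382602 [np.float64(98.26540279554747), np.float64(98.13375451210459)] w -61.132394960993 l 174.68114341607156 ends [-17.67 -17.85] [-192.36 -192.52]
```

View pics/t21.png

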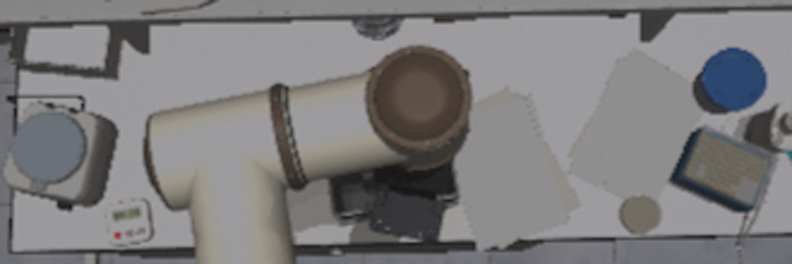

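View pics/s21.png

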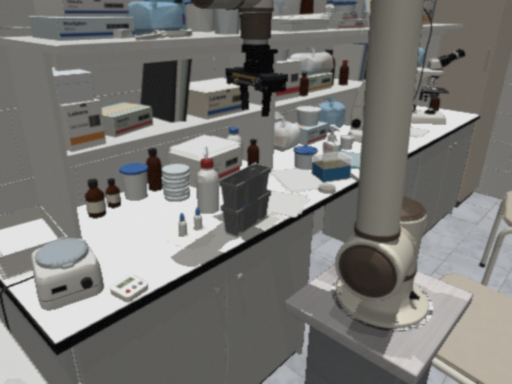

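```bash

python3 - <<'E'
from m import *
np.set_printoptions(suppress=True,precision=1)
cs=cam('scene');w=cv2.imread('pics/s21.png')
C=np.array([457,-41.5]);a=np.radians(97.95);v=np.array([np.cos(a),np.sin(a)]);n=np.array([v[1],-v[0]])
big=cv2.resize(w[140:250,200:290],None,fx=5.4,fy=5.4,interpolation=cv2.INTER_CUBIC)
for z,col in((85,(0,255,0)),(161,(0,0,255)),(0,(255,0,0))):
    l,wd=(90,32) if z else (80,22)
    for s in((1,1),(1,-1),(-1,-1),(-1,1)):
        p=proj(cs,[*(C+v*s[0]*l+n*s[1]*wd),z]);q=((p-[200,140]+.5)*5.4).astype(int);cv2.circle(big,tuple(int(i) for i in q),4,col,1)
cv2.imwrite('pics/chk.png',big)
E
```

```text
(no output)
```

View pics/chk.png

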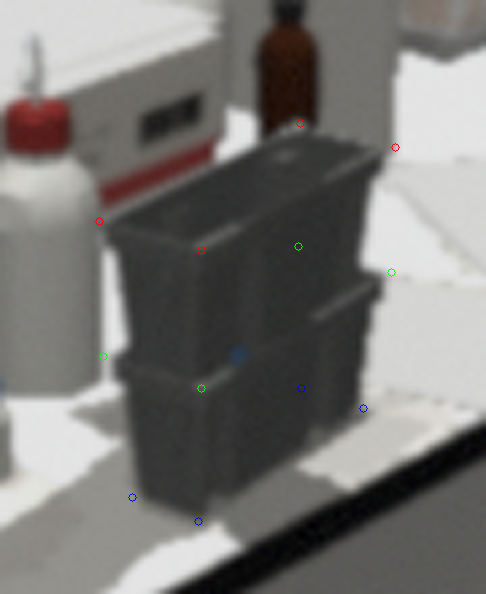

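```bash
python3 -m crank '[0,0,0,0,0,0,0,0,0,0,0,0]'; python3 -c "
from cell import manip
manip.job_done()"
```

```text
clock: 29.55
ee_pos: [462.9, -79.0, 330.5]
tool_rot: [0.778, 0.628, -0.001, 0.001]
wrist_force: [-0.0, 0.1, 0.8]
finger_gap: 86.7
the job is handed in; nothing more can be done
```

I handed the job in at 29.6 s with all the steps done: the upper tote lifted out and set on the bench, the leftmost dropper bottle placed in the lower tote's bay, and the upper tote stacked end for end. No verdict came back.

**Last checks:**
- **Seat height:** contact with the ledges came at TCP 141.3 mm, where 141.4 mm was predicted.
- **Which way round:** the closer rib pair of the upper tote now lies toward the lower tote's -x end.
- **Level and straight:** in the scene picture, the corner points I predicted for a level upper rim at 161 mm and for the lower rim sit about equally far from the seen corners, so the stack looks level. The tote axes differ by about 0.3°.
- **Bottle:** before stacking it stood upright, 15.6 mm along and 1.0 mm across from the lower tote's centre. Afterwards I only saw its blue cap through the seam.
- **Bystanders:** the timer, tip box and petri dish look unmoved in the last top picture; I did not measure them.

**Disagreements:**
- The last wrist view measured the upper rim about 1–3 % small for 161 mm, which would put it about 4 mm lower. I trusted the contact height instead.
- Wrist camera positions were about 2 mm off from the gripped positions. I corrected for that when stacking.
- The last wrist view put the upper tote's centre about 4 mm from the lower tote's uncorrected centre. That is inside the 10 mm limit.
- Joint 6 came to 3.096 rad, just inside its 3.1 limit, while I backed off to look. I turned it back right after.

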